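# Load the plate warmer's push-push drawer with a squared stack

### The arm

A 6-joint arm with a two-finger parallel gripper is mounted at the origin on the work surface. World frame = base frame: x ahead of the robot, y to its left, z up, the work surface at z = 0. Lengths are in m, angles in rad, forces in N, time in s.
With the tool pointing down it reaches from about 0.35 to 0.875 m from the base axis. Payload 4.2 kg.
Tool frame: the origin (TCP) lies at the very end of the fingers, on their centre line; the grasp point (between the pads) lies 19 mm behind it (robot.pinch_z is the distance from the TCP to the grasp point, in m); z points along the fingers, y is the direction in which the jaws open and shut (so a half turn about z gives the same grasp; the last joint's range is limited). The gripper opens to 87 mm and grips with 3 to 60 N. Pads are 19 mm wide; open, the fingers measure 117 mm over their backs; the gripper's body (75 mm by 190 mm) begins 51 mm behind the grasp point.
Start: joints at [-0.996, 0.385, 0.008, 0, -1.194, -0.259], TCP at [0.194, -0.594, 0.185] pointing down, gripper open.
Joint ranges: [-3.14, 3.14], [-1.21, 2.06], [-1.07, 1.41], [-3.16, 2.05], [-2.99, -0.16], [-3.1, 3.1]. Speed limits (rad/s): [2.79, 2.79, 3.14, 3.14, 3.14, 3.14].

### API

Orientations are given as a 3x3 rotation matrix whose columns are the frame's x, y, z axes.
In Python, from rig import robot, eyes, spotter gives the robot as it stands.
- The arm moves only by the tool send_rows, never from a script. Its argument "increments" is a list that holds one entry, the list of rows, each a list of 7 numbers: the closure in counts, from 0 (fully open) to 255 (shut), then the shift along the tool's x, y, z in m, then the turn, a rotation vector about the tool's x, y, z in degrees. In form: [[[jaw, tx, ty, tz, ax, ay, az], ...]]. A call has exactly 10 rows; each row shifts and turns the pose as measured when the row begins, along the tool's axes as they then stand; what a row does not reach is not made up. A row lasts 1/12 s, in which the tool goes at most 41.7 mm and 7.16 degrees, less where a joint would pass 70% of its speed; a pose out of reach is approached as far as the arm can. A call is refused whole if a number of a shift passes 0.0417 or a number of a turn 7.16, either way. A call with a gripper value outside its range is refused whole. The fingers move at their own pace and stop on an object; "newtons" is the grip in N (left out, the last holds). Time passes only in rows, so rows that do not move let the fingers close, or fill a call up. It gives the time, the measured TCP pose, the force and the opening at its end, in the units of the state.
- robot.get_obs(): the state, without advancing time (a new reading comes with each control period).
- eyes.capture(name): name is "side" or "top"; returns the picture (400x640x3 uint8, red, green, blue); there is no depth.
- eyes.calibration(name): a dict with "intrinsics" (3x3 intrinsics, pixels), "k1" (the pictures are not rectified: a ray, as slopes to the right and down, at radius r is drawn at 1 + k1 r^2 times it, then the intrinsics apply), "position" and "attitude" of the camera in the world. Camera axes: x right, y up, looking along -z (the intrinsics and any distortion apply to the point x, -y, -z); pixel columns grow to the right and rows downward; lengths in m; the calibration is good to about 2 mm. A picture is of the moment at which its call begins. calibration takes no time and is no camera call.
- robot.close_job(): hands the job in, once; it reports no verdict.
Trained networks look in the newest picture that a camera, given by its name, has taken for a name from the list of things; names that differ only in an ending like _2 or _b are one class to them, and where a whole thing is asked for, a point or a joint stands for the part that bears it (a point fixed in the world has none). Each returns a list of dicts, best first, with "conf" (0 to 1); they miss things now and then, are a little off and sometimes report something else, mostly with a low value. They report only what shows in the picture. A call takes as long as a camera call. They do not tell look-alikes from the thing itself.
- spotter.search_frame(thing, camera): "centre" ([column, row] in pixels, amid what is visible of it).
- spotter.masks_of(thing, camera): "pixels" (400x640 bool, what is visible of it) and "centre" ([column, row] in pixels, amid what is visible of it).
- spotter.pinpoint(thing, camera): "centre" ([column, row] in pixels: a listed point, or the origin of a listed thing).
The state is a dict: "time_s": time; "joints": joint angles; "qvel": joint speeds; "tau": joint torques, N m; "position": TCP position; "eef_rot": TCP orientation; "force": force on the tool from outside, world axes, zero at the start; "wrist_torque": the same for the moment, N m; "finger_gap": opening from 0.0 (shut) to 1.0 (fully open).
Only numpy, scipy, OpenCV 4.12 (cv2) and the standard library are available. Lean on these libraries where they do the work, as an engineer would, in place of code of your own. Each camera call takes 0.05 s, during which the arm holds its last target.

### The job

Load the plate warmer: push its drawer front in to release the catch so that the drawer springs open, put every small stoneware plate lying on the counter into the drawer, flat in one stack with their long sides running front to back, and tap the stack's edges until it is squared up snug in the drawer's back left corner (left as seen from the robot). Then push the drawer in until the catch holds it shut, with the stack still square inside. Leave the two loose blue cups, the small steel jug and the tamper where they are.

Things in the scene. Friction and masses are not known exactly. Their poses are not given: they have to be found in the camera images.
- warmer: White housing 280 deep (x) x 230 wide (y) x 88 mm high, fixed on the counter, with one push-push drawer. Origin: centre of its underside; -x is the front, roughly facing the robot. To release the held drawer, push its front right in to the end stop and let go: it slides out fully by itself in about 2 s. To shut it, push right in to the end stop and let go: it springs back 10 mm and is held.
- drawer (a joint): Drawer slide, metres. About 0.001 (0 to 0.003) = held shut by the catch, as at the start; grows as it comes out towards the robot, to 0.193 fully open, its inside clear of the housing; -0.0104 = at the end stop. A spring presses it out with about 6 N, a damper adds 45 N per m/s: pushing at 0.05 m/s takes about 9 N. Stopping more than 1.5 mm short of the end stop does not work the catch.
- drawer_front (a point): Centre of the outer face of the drawer's black front panel, 45 mm above the counter; moves with the drawer; x axis points into the machine, y to the left seen from the robot, z up. The panel is 198 wide (y), 12 thick, and reaches from 10 to 70 mm above the counter. Push it near its middle along +x.
- drawer_floor (a point): Middle of the drawer's inside floor, 20 mm above the counter; moves with the drawer, axes as drawer_front. The inside is 165 (x) by 155 mm (y); aluminium side and back walls stand 30 mm above the floor, the front panel 50. The back left corner is at x +82.5, y +77.5 mm from here; a plate snug in it, long side along x, has its centre at x +36.5, y +45.5. The first lies 4 mm above the floor, the next 8 higher.
- plate0_mid (a point): Centre of a flat off-white stoneware plate, a plain rectangular tile 92 (its x) x 64 (its y) x 8 mm thick (its z), about 110 g. Three or all of these four lie flat on the counter, at either side of the warmer; absent ones are given as None.
- plate1_mid (a point): Centre of a flat off-white stoneware plate, a plain rectangular tile 92 (its x) x 64 (its y) x 8 mm thick (its z), about 110 g. Three or all of these four lie flat on the counter, at either side of the warmer; absent ones are given as None.
- plate2_mid (a point): Centre of a flat off-white stoneware plate, a plain rectangular tile 92 (its x) x 64 (its y) x 8 mm thick (its z), about 110 g. Three or all of these four lie flat on the counter, at either side of the warmer; absent ones are given as None.
- plate3_mid (a point): Centre of a flat off-white stoneware plate, a plain rectangular tile 92 (its x) x 64 (its y) x 8 mm thick (its z), about 110 g. Three or all of these four lie flat on the counter, at either side of the warmer; absent ones are given as None.
- cup0_mid (a point): Blue cup, rim 66 across, 55 mm high, half-way up; to be left alone.
- cup1_mid (a point): Another blue cup of the same size; to be left alone.
- jug_mid (a point): Small steel jug with a handle, 62 across, 70 mm high, half-way up; to be left alone.
- tamper_mid (a point): Dark wooden coffee tamper, foot 58 across, 82 mm high, half-way up; to be left alone.
Things that resemble listed ones, but are neither listed nor needed, are in the scene too. What is shaped like the part that bears plate2_mid but orange is not meant. What is shaped like the part that bears plate0_mid but green is not meant.

How it is judged:
On the way, in this order (a step that is already met when the one before it is completed fails the run):
1. the drawer has been released and has come out (value of joint drawer above 0.185 m), for 0.2 s.
2. with the drawer open, all plates lie in one stack squared up in its back left corner (value of joint drawer above 0.15 m and x of plate0_mid in the frame of drawer_floor between 0.0325 and 0.0405 m and y of plate0_mid in the frame of drawer_floor between 0.0415 and 0.0495 m and z of plate0_mid in the frame of drawer_floor between 0.001 and 0.033 m and angle between the x axis of each of plate0_mid, plate1_mid, plate2_mid, plate3_mid and the x axis of drawer_floor, either way round below 0.07 rad and angle between the z axis of each of plate0_mid, plate1_mid, plate2_mid, plate3_mid and the z axis of drawer_floor, either way round below 0.07 rad and x of plate1_mid in the frame of drawer_floor between 0.0325 and 0.0405 m and y of plate1_mid in the frame of drawer_floor between 0.0415 and 0.0495 m and z of plate1_mid in the frame of drawer_floor between 0.001 and 0.033 m and x of plate2_mid in the frame of drawer_floor between 0.0325 and 0.0405 m and y of plate2_mid in the frame of drawer_floor between 0.0415 and 0.0495 m and z of plate2_mid in the frame of drawer_floor between 0.001 and 0.033 m and x of plate3_mid in the frame of drawer_floor between 0.0325 and 0.0405 m and y of plate3_mid in the frame of drawer_floor between 0.0415 and 0.0495 m and z of plate3_mid in the frame of drawer_floor between 0.001 and 0.033 m), for 0.3 s.
3. the drawer is pushed in and held shut by its catch (value of joint drawer between -0.003 and 0.006 m and velocity of joint drawer between -0.01 and 0.01 m/s), for 0.3 s.
At the end, for the whole second after the job is handed in: The drawer is held shut by its catch (joint between -3 and 6 mm, not moving) and every plate present lies flat in one stack in the drawer's back left corner: centre within 4 mm of the snug position along and across, edges parallel to the walls within 4 degrees (all of step 3 and x of plate0_mid in the frame of drawer_floor between 0.0325 and 0.0405 m and y of plate0_mid in the frame of drawer_floor between 0.0415 and 0.0495 m and z of plate0_mid in the frame of drawer_floor between 0.001 and 0.033 m and angle between the x axis of each of plate0_mid, plate1_mid, plate2_mid, plate3_mid and the x axis of drawer_floor, either way round below 0.07 rad and angle between the z axis of each of plate0_mid, plate1_mid, plate2_mid, plate3_mid and the z axis of drawer_floor, either way round below 0.07 rad and x of plate1_mid in the frame of drawer_floor between 0.0325 and 0.0405 m and y of plate1_mid in the frame of drawer_floor between 0.0415 and 0.0495 m and z of plate1_mid in the frame of drawer_floor between 0.001 and 0.033 m and x of plate2_mid in the frame of drawer_floor between 0.0325 and 0.0405 m and y of plate2_mid in the frame of drawer_floor between 0.0415 and 0.0495 m and z of plate2_mid in the frame of drawer_floor between 0.001 and 0.033 m and x of plate3_mid in the frame of drawer_floor between 0.0325 and 0.0405 m and y of plate3_mid in the frame of drawer_floor between 0.0415 and 0.0495 m and z of plate3_mid in the frame of drawer_floor between 0.001 and 0.033 m); the robot touches nothing.
It fails at once if a loose cup, the jug or the tamper is displaced by more than 40 mm (distance of any of cup0_mid, cup1_mid, jug_mid, tamper_mid from where it was at the start of the episode above 0.04 m).
It fails at once if a loose cup, the jug or the tamper is tipped over (angle between any of cup0_mid, cup1_mid, jug_mid, tamper_mid's own z axis and vertical above 0.6 rad).
Of plate0, plate1, plate2, plate3 only 3 to 4 are there at a start; the rules pass over those that are not, and their reading is None.
At some moment in a run one of plate0, plate1, plate2, plate3 may be knocked a few centimetres aside while the robot is not near it.
Once in a run the grip may slacken for a moment while it holds something.
It also fails if it takes over 200 s, if anything falls off the work surface, if the arm or the gripper's body presses on something with over 40 N, if the wrist force passes 120 N, or if a joint passes its speed limit or range.

## Working session

There is one attempt and no reset: what is moved stays moved. The work goes in short steps, Python scripts to look and compute and a tool call to move; the robot and the scene stay as the last step left them, time stands still between calls to the robot, and variables do not carry over. Pictures are saved under pics/ and viewed, and the job is handed in when it is done.

Besides the shell and the picture viewer there is one more tool, called after "Request:" as a command line: name --argument value ..., lists and objects as JSON in quotes. send_rows: Moves the arm, as the interface text tells. Its arguments: {"type":"object","properties":{"increments":{"type":"array","items":{"type":"array","items":{"type":"array","items":{"type":"number"}}}},"newtons":{"type":"number"}},"required":["increments"]}

```bash
ls; mkdir -p pics; python3 - <<'E'
from rig import robot, eyes, spotter
import cv2, numpy as np
np.set_printoptions(precision=4,suppress=True)
o=robot.get_obs(); print(o)
for n in("side","top"):
    im=eyes.capture(n); cv2.imwrite(f"pics/{n}0.png",im[:,:,::-1]); print(eyes.calibration(n))
E
```

```text
pics
{'time_s': 0.0, 'joints': array([-0.9964,  0.3856,  0.0066, -0.0005, -1.194 , -0.2586]), 'qvel': array([-0.0012, -0.0005, -0.0009, -0.0019, -0.0005,  0.0014]), 'tau': array([  0.0001, -39.0669,  18.7406,   4.2198,   0.011 ,  -0.0002]), 'position': array([ 0.1939, -0.5934,  0.1842]), 'eef_rot': array([[-0.9506, -0.3104, -0.0008],
       [-0.3104,  0.9506,  0.0021],
       [ 0.0001,  0.0022, -1.    ]]), 'force': array([-0.1599, -0.2202,  0.2542]), 'wrist_torque': array([-0.0194, -0.0238, -0.0321]), 'finger_gap': 1.0026674618089755}
{'intrinsics': array([[504.2535,   0.    , 322.4637],
       [  0.    , 504.2535, 192.1047],
       [  0.    ,   0.    ,   1.    ]]), 'k1': -0.1575735623843135, 'position': array([-0.2744, -1.0831,  0.901 ]), 'attitude': array([[ 0.7932,  0.3022, -0.5287],
       [-0.6089,  0.4009, -0.6845],
       [ 0.0051,  0.8649,  0.502 ]])}
{'intrinsics': array([[385.5772,   0.    , 315.4131],
       [  0.    , 385.5772, 203.6412],
       [  0.    ,   0.    ,   1.    ]]), 'k1': -0.020219814654088092, 'position': array([0.508 , 0.0364, 1.166 ]), 'attitude': array([[-0.0123,  0.9964, -0.0835],
       [-0.9999, -0.013 , -0.0087],
       [-0.0098,  0.0834,  0.9965]])}
```

View pics/side0.png

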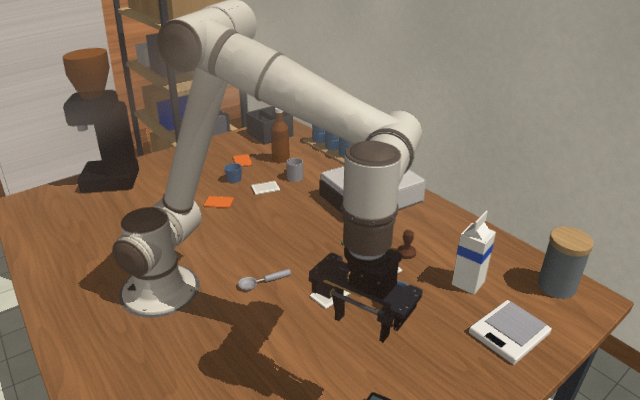

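View pics/top0.png

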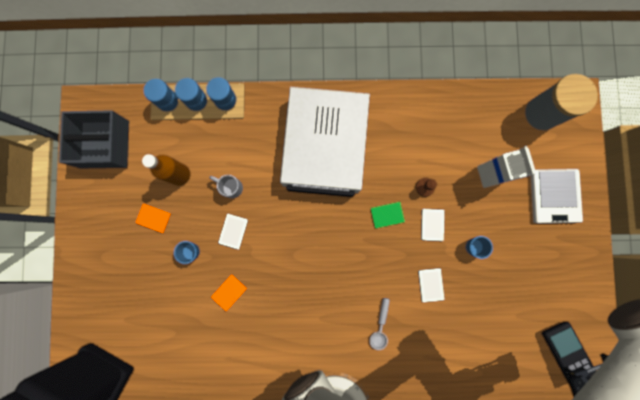

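```bash
cat > h.py <<'E'
from rig import robot, eyes, spotter
import cv2, numpy as np
np.set_printoptions(precision=4,suppress=True)
def ray(cam,px):
    c=eyes.calibration(cam);K=np.array(c["intrinsics"]);px=np.atleast_2d(np.array(px,float))
    d=(px-K[:2,2])/[K[0,0],K[1,1]]; u=d.copy()
    for _ in range(20): u=d/(1+c["k1"]*(u**2).sum(1,keepdims=True))
    v=np.c_[u[:,0],-u[:,1],-np.ones(len(u))]@np.array(c["attitude"]).T
    return np.array(c["position"]),v
def w(cam,px,z):
    p,v=ray(cam,px); return p+v*((z-p[2])/v[:,2])[:,None]
def proj(cam,P):
    c=eyes.calibration(cam);K=np.array(c["intrinsics"]);q=(np.atleast_2d(P)-c["position"])@np.array(c["attitude"])
    u=np.c_[q[:,0],-q[:,1]]/-q[:,2:3]; u=u*(1+c["k1"]*(u**2).sum(1,keepdims=True))
    return u*[K[0,0],K[1,1]]+K[:2,2]
def whites(im,z,cam="top",amin=200,amax=1500,thr=185,smax=45):
    """white plates: min-area rect -> world centre, long-axis yaw, sizes"""
    hsv=cv2.cvtColor(im,cv2.COLOR_RGB2HSV); m=((hsv[...,1]<smax)&(hsv[...,2]>thr)).astype(np.uint8)
    out=[]
    for c in cv2.findContours(m,cv2.RETR_EXTERNAL,cv2.CHAIN_APPROX_NONE)[0]:
        a=cv2.contourArea(c)
        if not amin<a<amax: continue
        P=w(cam,c[:,0,:],z)[:,:2]; r=cv2.minAreaRect((P*1000).astype(np.float32))
        (cx,cy),(a1,b1),ang=r
        if a1<b1: ang+=90;a1,b1=b1,a1
        out.append((c[:,0].mean(0).round(0),np.array([cx,cy]).round(1),round((ang+90)%180-90,1),round(a1,1),round(b1,1)))
    return out
def st():
    o=robot.get_obs(); R=o["eef_rot"]
    print("t",round(o["time_s"],2),"p",o["position"],"yawY",round(np.degrees(np.arctan2(R[1,1],R[0,1])),2),"gap",round(o["finger_gap"],3),"F",o["force"]); return o
E
python3 - <<'E'
from h import *
im=cv2.imread("pics/top0.png")[:,:,::-1].copy()
for r in whites(im,0.008): print(*r)
print(w("top",[(292,88),(370,95),(361,190),(283,181)],0.088))
eyes.capture("top")
for n in["warmer","drawer_front","drawer_floor","cup0_mid","jug_mid","tamper_mid"]:
    for d in spotter.pinpoint(n,"top")[:3]: print(n,d, w("top",d["centre"],dict(warmer=0,drawer_front=.045,drawer_floor=.02).get(n,.03)))
for d in spotter.search_frame("plate0_mid","top"): print(d)
cv2.imwrite("pics/wc.png",cv2.resize(im[70:210,260:390],None,fx=5,fy=4,interpolation=3)[:,:,::-1])
E
```

```text
[340. 383.] [ 78.7 -20.1] 89.4 72.7 36.9
[631. 386.] [  70.3 -858.9] -3.7 103.2 74.5
[431. 285.] [ 359.7 -292.7] 4.8 91.5 64.4
[ 32. 265.] [449.5 925.7] 89.7 162.2 129.3
[232. 231.] [525.5 296.5] -16.7 92.5 64.2
[433. 224.] [ 537.8 -303.6] -2.2 92.4 63.1
[[ 0.9341  0.1093  0.088 ]
 [ 0.9098 -0.115   0.088 ]
 [ 0.6352 -0.0828  0.088 ]
 [ 0.6637  0.1365  0.088 ]]
warmer {'centre': [325.5, 147.0], 'conf': 0.86} [[0.78   0.0135 0.    ]]
drawer_front {'centre': [319.7, 191.8], 'conf': 0.78} [[0.6366 0.0332 0.045 ]]
cup0_mid {'centre': [189.4, 251.1], 'conf': 0.93} [[0.4679 0.4189 0.03  ]]
cup0_mid {'centre': [434.2, 223.4], 'conf': 0.53} [[ 0.5404 -0.3023  0.03  ]]
jug_mid {'centre': [226.5, 187.0], 'conf': 0.97} [[0.6564 0.3105 0.03  ]]
tamper_mid {'centre': [426.5, 182.4], 'conf': 0.59} [[ 0.6622 -0.284   0.03  ]]
{'centre': [431.8, 224.2], 'conf': 0.86}
{'centre': [385.1, 211.6], 'conf': 0.82}
```

View pics/wc.png

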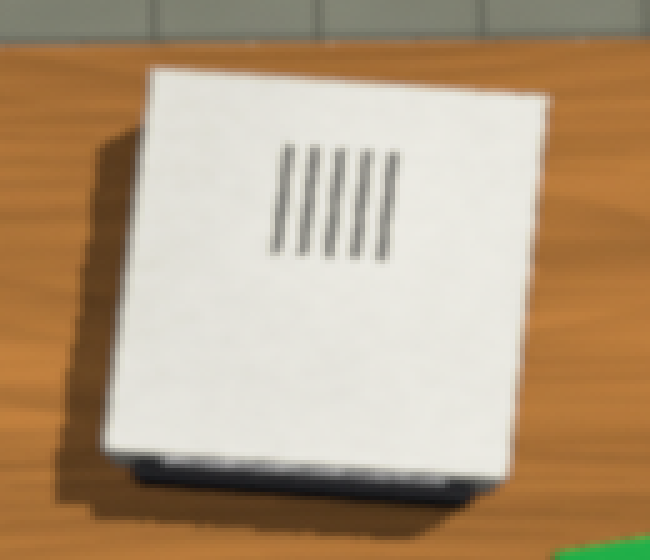

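```bash
python3 - <<'E'
from h import *
im=cv2.imread("pics/top0.png")[:,:,::-1].copy()
for r in whites(im[:, :],0.088,amin=4000,amax=20000,thr=150,smax=40): print(*r)
pl=[im[200:320,400:500],im[200:260,200:260]]
cv2.imwrite("pics/pl.png",np.hstack([cv2.resize(p,(380,400),interpolation=3) for p in pl])[:,:,::-1])
E
```

```text
[325. 139.] [786.1  16.9] -6.1 280.8 228.0
```

View pics/pl.png

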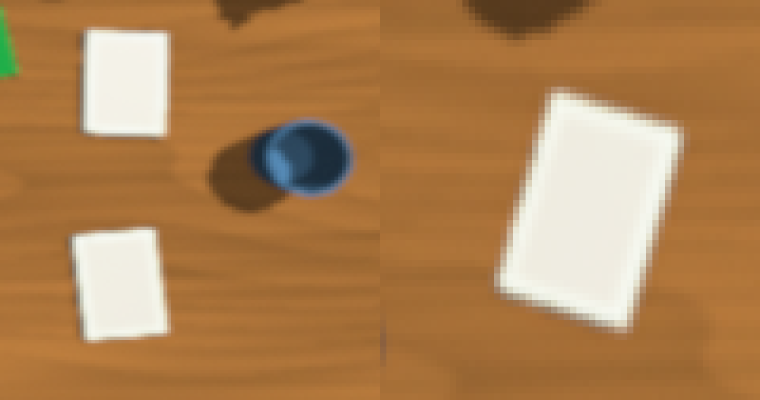

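```bash
cat >> h.py <<'E'
WC=np.array([.786,.016]); YAW=np.radians(-6.1)
D=np.array([np.cos(YAW),np.sin(YAW)]); L=np.array([-np.sin(YAW),np.cos(YAW)])
def go(x,y,z,yawY=None):
    """print remaining tool-frame shift (after turning az) to target; yawY = wanted heading of tool y (deg, mod 180)"""
    o=st(); R=o["eef_rot"]; cur=np.degrees(np.arctan2(R[1,1],R[0,1]))
    tilt=np.degrees(np.cross(R[:,2],[0,0,-1.]))@R
    dy=0 if yawY is None else (yawY-cur+90)%180-90
    a=np.radians(cur+dy); Y=np.array([np.cos(a),np.sin(a),0]);Z=np.array([0,0,-1.]);X=np.cross(Y,Z)
    d=np.array([x,y,z])-o["position"]
    print("turn az",round(-dy,1),"tilt fix(tool)",tilt.round(2),"shift",np.array([d@X,d@Y,d@Z]).round(4),"j6",o["joints"][5].round(2))
E
python3 -c "
from h import *
f=WC-D*.2; print(f); go(*f,.18,83.9)"
```

```text
[0.5871 0.0373]
t 0.5 p [ 0.1941 -0.594   0.1853] yawY 108.09 gap 0.999 F [ 0.7575 -0.5575 -0.2738]
turn az 24.2 tilt fix(tool) [ 0.01  0.   -0.  ] shift [-0.3237  0.6695  0.0053] j6 -0.26
```

Request:
send_rows --increments '[[[255,0,0,0,0,0,6],[255,0,0,0,0,0,6],[255,0,0,0,0,0,6],[255,0,0,0,0,0,6],[255,-0.018,0.037,0,0,0,0],[255,-0.018,0.037,0,0,0,0],[255,-0.018,0.037,0,0,0,0],[255,-0.018,0.037,0,0,0,0],[255,-0.018,0.037,0,0,0,0],[255,-0.018,0.037,0,0,0,0]]]' --newtons 20

```text
time_s: 1.33
position: [0.3288, -0.3881, 0.1832]
eef_rot: [[-0.99, 0.139, -0.001], [0.139, 0.99, -0.002], [0.001, -0.002, -1.0]]
force: [0.9, 0.1, -0.6]
finger_gap: 0.326
```

Request:
send_rows --increments '[[[255,-0.018,0.037,0,0,0,0],[255,-0.018,0.037,0,0,0,0],[255,-0.018,0.037,0,0,0,0],[255,-0.018,0.037,0,0,0,0],[255,-0.018,0.037,0,0,0,0],[255,-0.018,0.037,0,0,0,0],[255,-0.018,0.037,0,0,0,0],[255,-0.018,0.037,0,0,0,0],[255,-0.018,0.037,0,0,0,0],[255,-0.018,0.037,0,0,0,0]]]'

```text
time_s: 2.17
position: [0.5583, -0.0398, 0.1875]
eef_rot: [[-0.991, 0.137, 0.009], [0.137, 0.991, -0.003], [-0.009, -0.002, -1.0]]
force: [1.2, -0.8, 0.0]
finger_gap: 0.003
```

```bash
python3 -c "
from h import *
f=WC-D*.2; print(f); go(*f,.04,83.9)
im=eyes.capture('top'); cv2.imwrite('pics/t1.png',im[:,:,::-1])
im=eyes.capture('side'); cv2.imwrite('pics/s1.png',im[:,:,::-1])"
```

```text
[0.5871 0.0373]
t 2.17 p [ 0.5583 -0.0398  0.1875] yawY 82.13 gap 0.003 F [ 1.177  -0.7826  0.0237]
turn az -1.8 tilt fix(tool) [-0.11  0.54 -0.  ] shift [-0.0205  0.0797  0.1475] j6 -1.93
```

Request:
send_rows --increments '[[[255,-0.009,0.038,0,0,0,-1],[255,-0.009,0.038,0,0,0.5,-1],[255,0,0,0.036,0,0,0],[255,0,0,0.036,0,0,0],[255,0,0,0.036,0,0,0],[255,0,0,0.03,0,0,0],[255,0,0,0,0,0,0],[255,0,0,0,0,0,0],[255,0,0,0,0,0,0],[255,0,0,0,0,0,0]]]'

```text
time_s: 3.1
position: [0.5939, 0.0379, 0.0506]
eef_rot: [[-0.996, 0.092, 0.014], [0.092, 0.996, -0.001], [-0.014, 0.001, -1.0]]
force: [1.0, -0.2, 0.1]
finger_gap: 0.007
```

View pics/t1.png

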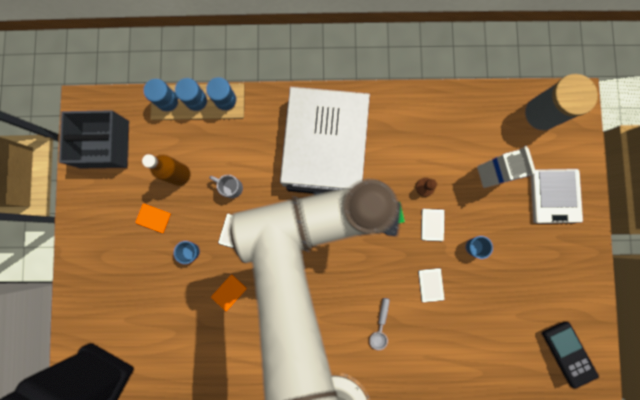

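View pics/s1.png

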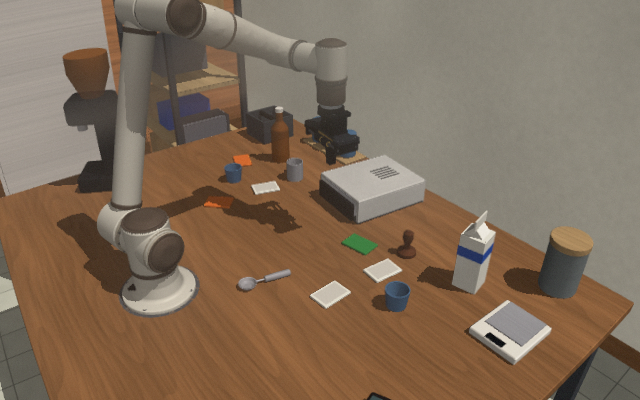

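```bash
python3 -c "
from h import *
f=WC-D*.2; print(f); go(*f,.04,83.9)"
```

```text
[0.5871 0.0373]
t 3.1 p [0.5939 0.0379 0.0506] yawY 84.74 gap 0.007 F [ 1.0147 -0.2079  0.0915]
turn az 0.8 tilt fix(tool) [ 0.04  0.79 -0.  ] shift [ 0.0067 -0.0014  0.0106] j6 -2.01
```

Request:
send_rows --increments '[[[255,0,0,0.006,0,0.8,0.8],[255,-0.009,0,0,0,0,0],[255,-0.009,0,0,0,0,0],[255,-0.004,0,0,0,0,0],[255,-0.004,0,0,0,0,0],[255,-0.004,0,0,0,0,0],[255,-0.004,0,0,0,0,0],[255,-0.004,0,0,0,0,0],[255,-0.004,0,0,0,0,0],[255,-0.004,0,0,0,0,0]]]'

```text
time_s: 3.93
position: [0.6481, 0.0332, 0.0538]
eef_rot: [[-0.994, 0.109, 0.013], [0.109, 0.994, 0.006], [-0.012, 0.007, -1.0]]
force: [0.3, 0.7, 0.2]
finger_gap: 0.008
```

```bash
python3 -c "
from h import *
f=WC-D*.15; print(f); go(*f,.045,83.9)"
```

```text
[0.6368 0.0319]
t 3.93 p [0.6481 0.0332 0.0538] yawY 83.75 gap 0.008 F [0.2619 0.7023 0.1895]
turn az -0.2 tilt fix(tool) [0.41 0.71 0.  ] shift [ 0.011  -0.0025  0.0088] j6 -1.98
```

```bash
python3 -c "
from h import *
im=eyes.capture('side'); cv2.imwrite('pics/s2.png',cv2.resize(im[100:260,260:460],None,fx=4,fy=3.7)[:,:,::-1])
print(proj('side',[[.6481,.0332,.0538]]),proj('top',[[.6481,.0332,.0538]]))
im=eyes.capture('top'); cv2.imwrite('pics/t2.png',im[:,:,::-1])"
```

```text
[[336.7703 194.0423]] [[319.6653 187.5097]]
```

View pics/s2.png

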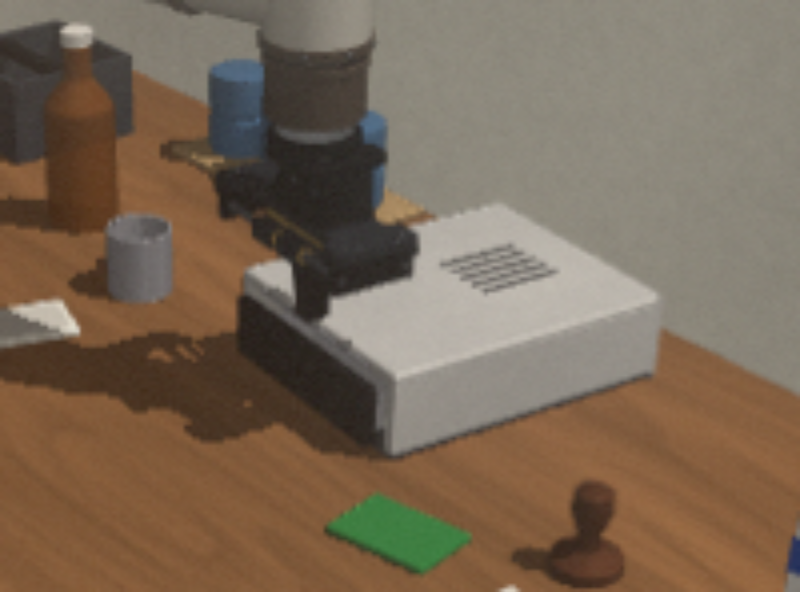

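```bash
python3 -c "
from h import *
im=eyes.capture('side').copy()
big=cv2.resize(im[140:220,300:380],None,fx=7.5,fy=7.5,interpolation=3)
P=[[*(WC-D*.14+L*s*.115),z] for s in(1,-1) for z in (0,.088)]+[[.6481,.0332,.0538]]
for q in proj('side',P): 
    print(q); u=(q-[300,140]+.5)*7.5; cv2.circle(big,(int(u[0]),int(u[1])),4,(255,0,0),2)
cv2.imwrite('pics/s3.png',big[:,:,::-1])
t=cv2.imread('pics/t2.png'); big=cv2.resize(t[140:220,260:390],None,fx=6,fy=6,interpolation=3)
for q in proj('top',P): 
    u=(q-[260,140]+.5)*6; cv2.circle(big,(int(u[0]),int(u[1])),4,(0,0,255),2)
cv2.imwrite('pics/t3.png',big)
"
```

```text
[319.0063 193.4513]
[319.0501 171.4646]
[355.9804 224.439 ]
[357.0853 200.9853]
[336.7703 194.0423]
```

View pics/s3.png

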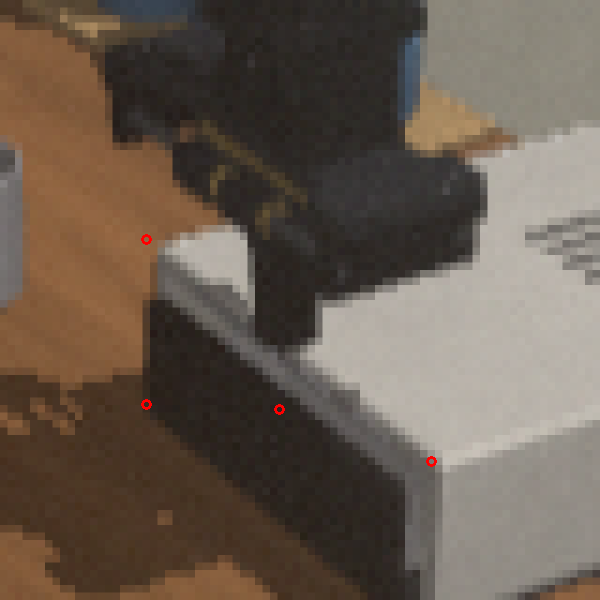

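View pics/t3.png

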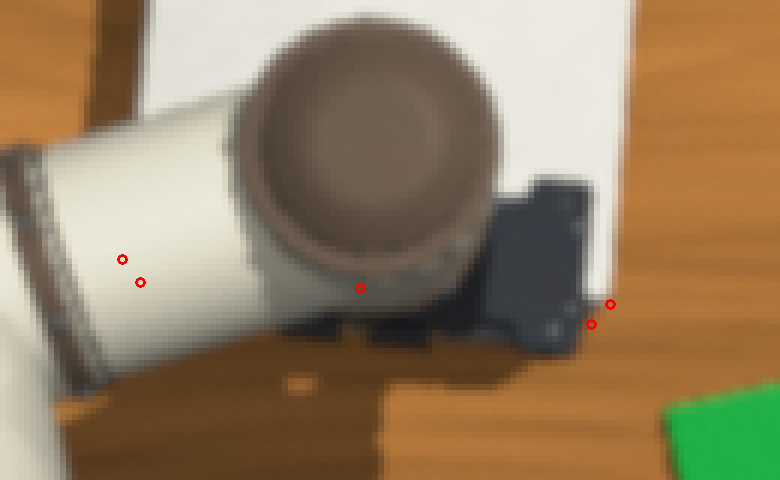

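```bash
python3 -c "
from h import *
for z in(.054,.07,.09): print(w('side',[[337.5,185.5]],z))
o=robot.get_obs(); print(o['joints'],o['wrist_torque'],o['force'],o['position'])"
```

```text
[[0.6863 0.0765 0.054 ]]
[[0.6681 0.0546 0.07  ]]
[[0.6454 0.0272 0.09  ]]
[ 0.2992  0.529  -0.1077 -0.0021 -0.9201 -1.978 ] [-0.1021  0.0351  0.0152] [-0.7309  0.3683 -0.3579] [0.6479 0.0332 0.0536]
```

```bash
python3 -c "
from h import *
R=np.array([[-0.9506,-0.3104,-0.0008],[-0.3104,0.9506,0.0021],[0.0001,0.0022,-1]]);p=np.array([.194,-.594,.185])
im=cv2.imread('pics/side0.png')[220:380,280:450]; big=cv2.resize(im,None,fx=4,fy=3.7*4/3.7,interpolation=3)
for v in([0,.0435,0],[0,-.0435,0],[0,0,0],[0,.0435,-.019],[0,-.0435,-.019],[0,0,-.07]):
    q=proj('side',p+R@np.array(v))[0];u=(q-[280,220]+.5)*4;cv2.circle(big,(int(u[0]),int(u[1])),4,(0,0,255),2);print(v,q)
cv2.imwrite('pics/s0c.png',big[:599])
"
```

```text
[0, 0.0435, 0] [340.1041 331.2189]
[0, -0.0435, 0] [379.4048 350.2918]
[0, 0, 0] [359.3825 340.6174]
[0, 0.0435, -0.019] [340.3731 324.2012]
[0, -0.0435, -0.019] [380.1565 343.2425]
[0, 0, -0.07] [361.2679 313.8091]
```

View pics/s0c.png

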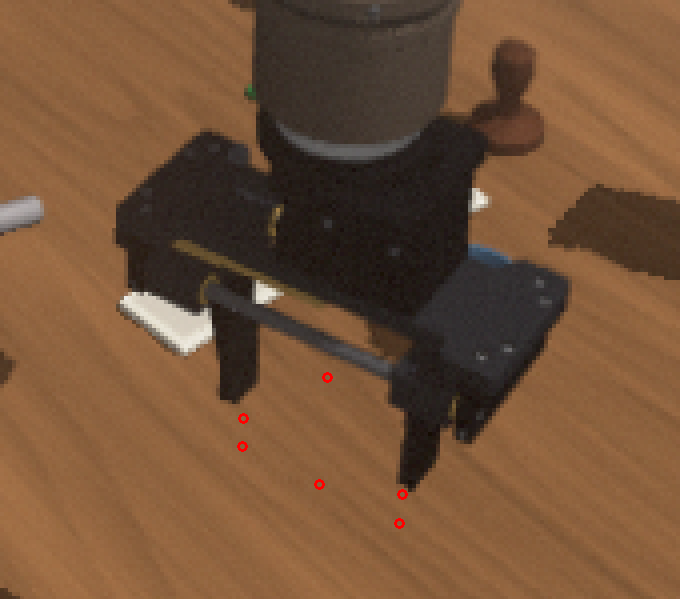

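```bash
python3 -c "
from h import *
print(proj('side',[[0,0,0],[0,0,.01]]),proj('top',[[0,0,0],[0,0,.05]]))
im=cv2.imread('pics/s1.png')[:,:,::-1].copy()
for r in whites(im,0.008,'side',thr=170,smax=60): print(*r)
# tip triangulation at s1 pose: 
print(proj('side',[[.5583,-.0398,.1875]]), proj('top',[[.5583,-.0398,.1875]]))
big=cv2.resize(im[60:180,290:390],None,fx=5,fy=5)[:,:,::-1];cv2.imwrite('pics/s1c.png',big)
"
```

```text
[[158.2297 288.5077]
 [157.5931 285.6988]] [[333.9132 410.16  ]
 [334.591  418.1854]]
[507. 331.] [ 630.9 -679.8] -0.1 161.7 143.7
[330. 294.] [ 359.3 -299.9] 5.0 91.8 66.9
[  6. 294.] [-368.5  226.4] 81.7 159.2 48.0
[163. 295.] [  5.7 -36.4] 8.6 194.4 135.2
[382. 270.] [ 537.9 -310.6] -3.7 90.6 68.9
[483. 232.] [ 933.7 -364.5] 27.0 234.0 68.6
[265. 187.] [524.6 288.2] -16.5 90.8 67.0
[264.  31.] [1890.  2602.5] 83.6 1314.3 145.3
[218.  13.] [1982.6 3575.2] 71.6 1245.3 222.7
[[329.6292 174.5086]] [[348.9529 215.6652]]
```

View pics/s1c.png

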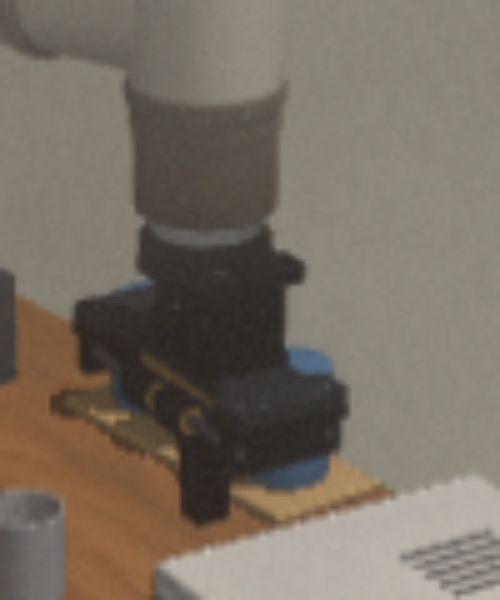

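```bash
python3 -c "
from h import *
for z in (.19,.3,.4,.45,.5,.55,.6): print(z,w('top',[[373,207]],z), 'now',w('top',[[260+370/6,140+140/6]],z))
o=robot.get_obs();print(o['joints'])
"
```

```text
0.19 [[ 0.5794 -0.101   0.19  ]] now [[0.6933 0.0276 0.19  ]]
0.3 [[ 0.5713 -0.0855  0.3   ]] now [[0.6724 0.0286 0.3   ]]
0.4 [[ 0.564  -0.0714  0.4   ]] now [[0.6534 0.0295 0.4   ]]
0.45 [[ 0.5604 -0.0644  0.45  ]] now [[0.6439 0.03   0.45  ]]
0.5 [[ 0.5567 -0.0573  0.5   ]] now [[0.6344 0.0304 0.5   ]]
0.55 [[ 0.5531 -0.0503  0.55  ]] now [[0.6249 0.0309 0.55  ]]
0.6 [[ 0.5494 -0.0433  0.6   ]] now [[0.6155 0.0313 0.6   ]]
[ 0.2992  0.529  -0.1077 -0.0021 -0.9201 -1.978 ]
```

Request:
send_rows --increments '[[[255,0.03,0,0,0,0.5,0],[255,0.03,0,0,0,0.3,0],[255,0,0,0.015,0,0,0],[255,0,0,0.01,0,0,0],[255,0,0,0,0,0,0],[255,0,0,0,0,0,0],[255,0,0,0,0,0,0],[255,0,0,0,0,0,0],[255,0,0,0,0,0,0],[255,0,0,0,0,0,0]]]'

```text
time_s: 4.92
position: [0.5881, 0.0401, 0.0279]
eef_rot: [[-0.994, 0.109, 0.001], [0.109, 0.994, 0.007], [0.0, 0.007, -1.0]]
force: [0.3, 0.0, 0.5]
finger_gap: 0.003
```

```bash
python3 -c "
from h import *
o=st()
im=eyes.capture('side');q=proj('side',[o['position']]);print(q, proj('top',[o['position']]))
big=cv2.resize(im[120:240,260:400],None,fx=5,fy=5,interpolation=3)[:,:,::-1].copy();u=(q[0]-[260,120]+.5)*5;cv2.circle(big,(int(u[0]),int(u[1])),4,(0,0,255),2);cv2.imwrite('pics/s4.png',big)
"
```

```text
t 4.92 p [0.5881 0.0401 0.0279] yawY 83.72 gap 0.003 F [0.3262 0.0213 0.5123]
[[321.1541 205.4989]] [[317.5786 208.7553]]
```

View pics/s4.png

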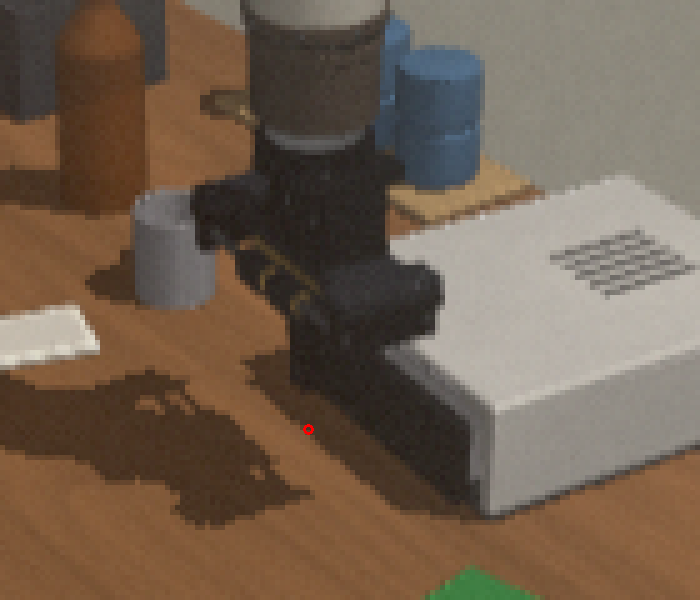

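Request:
send_rows --increments '[[[255,0,0,0.012,0,0,0],[255,0,0,0.006,0,0,0],[255,0,0,0.003,0,0,0],[255,0,0,0.003,0,0,0],[255,0,0,0.003,0,0,0],[255,0,0,0.002,0,0,0],[255,0,0,0.002,0,0,0],[255,0,0,0.002,0,0,0],[255,0,0,0,0,0,0],[255,0,0,0,0,0,0]]]'

```text
time_s: 5.8
position: [0.5904, 0.0406, -0.0052]
eef_rot: [[-0.994, 0.109, 0.005], [0.109, 0.994, 0.008], [-0.004, 0.008, -1.0]]
force: [0.0, -0.6, 0.2]
finger_gap: -0.001
```

```bash
python3 -c "
from h import *
o=st()
im=eyes.capture('side');q=proj('side',[o['position']]);print(q, proj('top',[o['position']]))
big=cv2.resize(im[120:240,260:400],None,fx=5,fy=5,interpolation=3)[:,:,::-1].copy();u=(q[0]-[260,120]+.5)*5;cv2.circle(big,(int(u[0]),int(u[1])),4,(0,0,255),2);cv2.imwrite('pics/s5.png',big)
"
```

```text
t 5.8 p [ 0.5904  0.0406 -0.0052] yawY 83.73 gap -0.001 F [ 0.0239 -0.6379  0.2218]
[[321.5724 213.666 ]] [[317.4567 208.7726]]
```

View pics/s5.png

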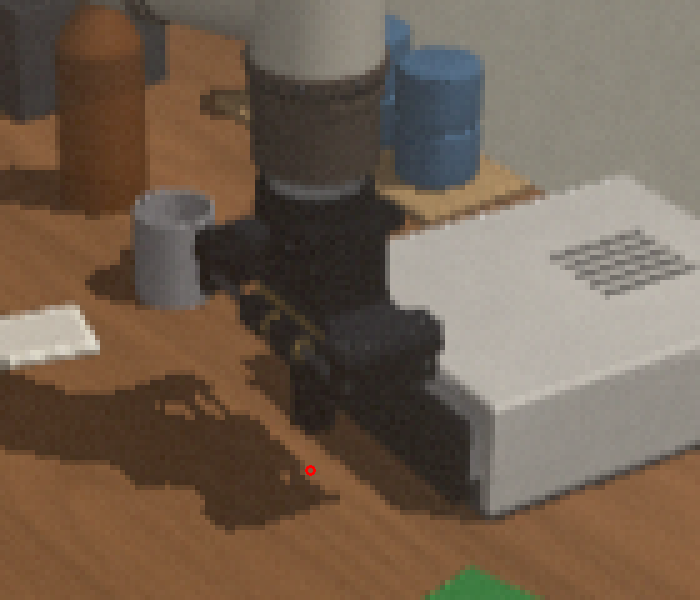

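```bash
python3 -c "
from h import *
for p,obs in (((.194,-.594,.185),(360.0,331.3)),((.5583,-.0398,.1875),(331,163.6)),((.5881,.0401,.0279),(321.5,197.4)),((.5904,.0406,-.0052),(322.8,205.8))):
    for dz in(.02,.025,.03,.035): print(dz,proj('side',[np.array(p)+[0,0,dz]])[0]-obs)
"
```

```text
0.02 [-0.1124  1.8952]
0.025 [0.0153 0.0095]
0.03 [ 0.1436 -1.8884]
0.035 [ 0.2725 -3.7987]
0.02 [-1.2896  4.9907]
0.025 [-1.2692  3.4993]
0.03 [-1.2487  2.0031]
0.035 [-1.2282  0.5021]
0.02 [-0.3283  2.9135]
0.025 [-0.3224  1.605 ]
0.03 [-0.3165  0.2925]
0.035 [-0.3106 -1.0241]
0.02 [-1.2067  2.7893]
0.025 [-1.2003  1.508 ]
0.03 [-1.1939  0.2227]
0.035 [-1.1874 -1.0666]
```

Request:
send_rows --increments '[[[255,0,0,0.006,0,0,0],[255,0,0,0.004,0,0,0],[255,0,0,0.003,0,0,0],[255,0,0,0.003,0,0,0],[255,0,0,0.002,0,0,0],[255,0,0,0.002,0,0,0],[255,0,0,0.002,0,0,0],[255,0,0,0.002,0,0,0],[255,0,0,0,0,0,0],[255,0,0,0,0,0,0]]]'

```text
time_s: 6.68
position: [0.5906, 0.0408, -0.0318]
eef_rot: [[-0.994, 0.109, 0.005], [0.109, 0.994, 0.008], [-0.004, 0.008, -1.0]]
force: [-0.1, 0.8, 0.0]
finger_gap: 0.006
```

Request:
send_rows --increments '[[[255,0,0,0.001,0,0,0],[255,0,0,0.001,0,0,0],[255,0,0,0.001,0,0,0],[255,0,0,0.001,0,0,0],[255,0,0,0.001,0,0,0],[255,0,0,0.001,0,0,0],[255,0,0,0.001,0,0,0],[255,0,0,0.001,0,0,0],[255,0,0,0,0,0,0],[255,0,0,0,0,0,0]]]'

```text
time_s: 7.52
position: [0.5915, 0.0411, -0.0361]
eef_rot: [[-0.994, 0.107, 0.007], [0.107, 0.994, 0.008], [-0.006, 0.008, -1.0]]
force: [0.8, -0.1, 0.6]
finger_gap: 0.006
```

```bash
python3 -c "
from h import *
o=st()
im=eyes.capture('side');q=proj('side',[o['position']]);print(q, proj('top',[o['position']]))
big=cv2.resize(im[120:240,260:400],None,fx=5,fy=5,interpolation=3)[:,:,::-1].copy();u=(q[0]-[260,120]+.5)*5;cv2.circle(big,(int(u[0]),int(u[1])),4,(0,0,255),2);cv2.imwrite('pics/s6.png',big)
"
```

```text
t 7.52 p [ 0.5915  0.0411 -0.0361] yawY 83.83 gap 0.006 F [ 0.849  -0.0774  0.5548]
[[321.6886 221.2416]] [[317.3316 209.1333]]
```

View pics/s6.png

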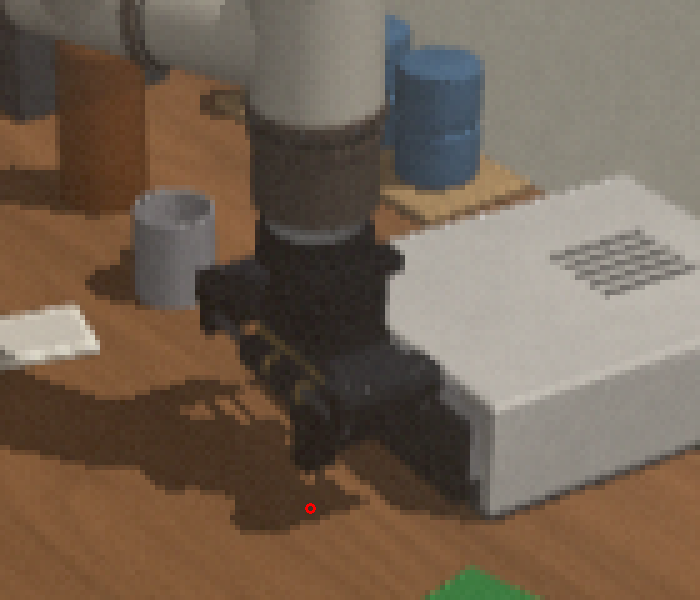

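Request:
send_rows --increments '[[[255,0,0,0.002,0,0,0],[255,0,0,0.002,0,0,0],[255,0,0,0.002,0,0,0],[255,0,0,0.001,0,0,0],[255,0,0,0.001,0,0,0],[255,0,0,0.001,0,0,0],[255,0,0,0.001,0,0,0],[255,0,0,0.001,0,0,0],[255,0,0,0,0,0,0],[255,0,0,0,0,0,0]]]'

```text
time_s: 8.4
position: [0.5919, 0.0412, -0.0366]
eef_rot: [[-0.995, 0.103, 0.008], [0.103, 0.995, 0.005], [-0.007, 0.006, -1.0]]
force: [0.0, -0.3, -0.4]
finger_gap: 0.005
```

Request:
send_rows --increments '[[[255,0,0,0,0,0,0],[255,0,0,0,0,0,0],[255,0,0,0,0,0,0],[255,0,0,0,0,0,0],[255,0,0,0,0,0,0],[255,0,0,0,0,0,0],[255,0,0,0,0,0,0],[255,0,0,0,0,0,0],[255,0,0,0.001,0,0,0],[255,0,0,0.003,0,0,0]]]'

```text
time_s: 9.23
position: [0.5919, 0.0411, -0.0369]
eef_rot: [[-0.995, 0.101, 0.006], [0.101, 0.995, 0.003], [-0.006, 0.004, -1.0]]
force: [-11.7, 2.7, 33.3]
finger_gap: 0.005
```

Request:
send_rows --increments '[[[255,0,0,-0.024,0,0,0],[255,0,0,-0.02,0,0.3,0],[255,0,0,0,0,0,0],[255,-0.009,0,0,0,0,0],[255,-0.009,0,0,0,0,0],[255,-0.006,0,0,0,0,0],[255,-0.004,0,0,0,0,0],[255,-0.004,0,0,0,0,0],[255,-0.004,0,0,0,0,0],[255,-0.004,0,0,0,0,0]]]'

```text
time_s: 10.07
position: [0.6247, 0.0359, 0.0031]
eef_rot: [[-0.994, 0.104, -0.019], [0.103, 0.995, 0.002], [0.019, 0.0, -1.0]]
force: [-8.3, 1.8, 5.3]
finger_gap: 0.01
```

Request:
send_rows --increments '[[[255,-0.004,0,0,0,-0.5,0],[255,-0.004,0,0,0,0,0],[255,-0.004,0,0,0,0,0],[255,-0.004,0,0,0,0,0],[255,-0.004,0,0,0,0,0],[255,-0.004,0,0,0,0,0],[255,-0.004,0,0,0,0,0],[255,-0.004,0,0,0,0,0],[255,-0.004,0,0,0,0,0],[255,-0.004,0,0,0,0,0]]]'

```text
time_s: 10.9
position: [0.6272, 0.0305, -0.0071]
eef_rot: [[-0.99, 0.108, -0.095], [0.109, 0.994, -0.007], [0.094, -0.017, -0.995]]
force: [-11.7, 4.0, 10.6]
finger_gap: 0.007
```

```bash
python3 -c "
from h import *
f=WC-D*.15; go(*f,.008,83.9)"
```

```text
t 10.9 p [ 0.6272  0.0305 -0.0071] yawY 83.79 gap 0.007 F [-11.7119   3.9553  10.6318]
turn az -0.1 tilt fix(tool) [-0.99 -5.37  0.  ] shift [-0.0095  0.0025 -0.0151] j6 -1.96
```

Request:
send_rows --increments '[[[255,0.006,0.001,-0.008,-0.5,-2.7,0],[255,0,0.001,-0.007,-0.4,-2.5,0],[255,0,0,0,0,0,0],[255,-0.006,0,0,0,-0.5,0],[255,-0.007,0,-0.001,0,-1,0],[255,-0.008,0,-0.001,0,-1,0],[255,-0.008,0,-0.001,0,-1,0],[255,-0.008,0,-0.001,0,-1,0],[255,-0.008,0,-0.001,0,-1,0],[255,-0.008,0,-0.001,0,-1,0]]]'

```text
time_s: 11.73
position: [0.6356, 0.0282, 0.0011]
eef_rot: [[-0.993, 0.116, 0.028], [0.115, 0.993, -0.021], [-0.03, -0.018, -0.999]]
force: [-19.9, 8.9, 13.0]
finger_gap: 0.005
```

```bash
python3 -c "
from h import *
f=WC-D*.15; go(*f,.008,83.9)
im=eyes.capture('side');cv2.imwrite('pics/s7.png',cv2.resize(im[120:240,260:400],None,fx=5,fy=5,interpolation=3)[:,:,::-1])"
```

```text
t 11.73 p [0.6356 0.0282 0.0011] yawY 83.34 gap 0.005 F [-19.9211   8.8814  13.0249]
turn az -0.6 tilt fix(tool) [-1.02  1.74  0.  ] shift [-0.0009  0.0038 -0.0069] j6 -2.03
```

View pics/s7.png

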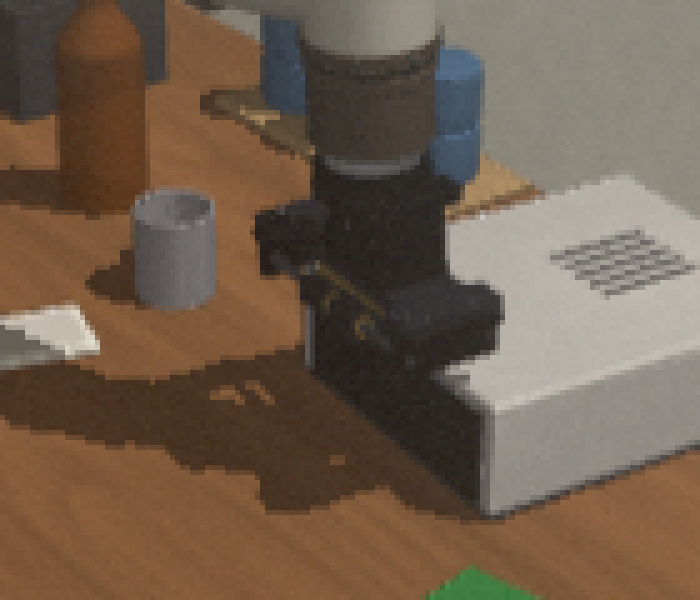

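Request:
send_rows --increments '[[[255,0.04,0,0,0,0,0],[255,0.02,0,-0.03,0,1,0],[255,0,0,-0.04,0,0,0],[255,0,0,-0.04,0,0,0],[255,0,0,-0.04,0,0,0],[0,0,0,0,-1,0.7,0],[0,0.012,-0.038,0,0,0,0],[0,0.012,-0.038,0,0,0,0],[0,0.012,-0.038,0,0,0,0],[0,0.012,-0.038,0,0,0,0]]]'

```text
time_s: 12.62
position: [0.5112, -0.1076, 0.1508]
eef_rot: [[-0.995, 0.103, -0.014], [0.103, 0.995, -0.005], [0.013, -0.006, -1.0]]
force: [0.4, -1.0, 0.2]
finger_gap: 0.3
```

```bash
cat >> h.py <<'E'
ZO=.0365  # true tip z = reported z + ZO
E
python3 -c "
from h import *
st()
im=eyes.capture('top');cv2.imwrite('pics/t4.png',im[:,:,::-1])
for r in whites(im,0.008): print(*r)
im=eyes.capture('side');cv2.imwrite('pics/s8.png',im[:,:,::-1])
go(.3597,-.2927,.1,90+4.8)"
```

```text
t 12.62 p [ 0.5112 -0.1076  0.1508] yawY 84.11 gap 0.3 F [ 0.3519 -1.0369  0.2362]
[416. 288.] [ 349.4 -249.6] 4.7 91.4 63.8
[ 32. 265.] [448.2 926.1] -89.4 162.6 129.3
[362. 232.] [514.9 -94.9] -84.4 114.9 103.4
[233. 231.] [525.3 296.5] -16.7 92.2 64.2
[436. 223.] [ 537.8 -306.5] -2.2 92.2 57.2
[314. 206.] [596.6  46.7] 82.9 151.4 72.1
t 12.72 p [ 0.509  -0.1102  0.1506] yawY 83.72 gap 0.387 F [ 0.7941 -0.5299 -0.3828]
turn az -11.1 tilt fix(tool) [-0.38 -0.89 -0.  ] shift [ 0.164  -0.1694  0.0506] j6 -1.78
```

View pics/t4.png

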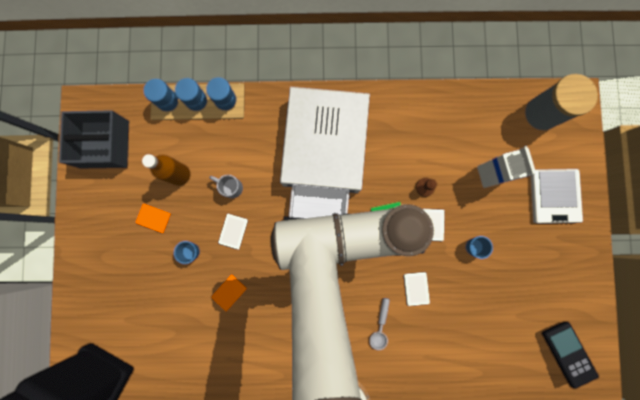

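View pics/s8.png

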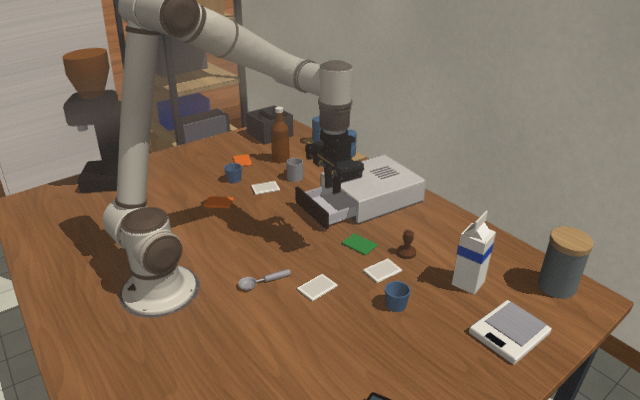

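```bash
python3 -c "
from h import *
im=eyes.capture('top')
for r in whites(im,0.008)[:1]: print(*r)
go(.3494,-.2496,.06,94.7)"
```

```text
[417. 288.] [ 349.4 -249.6] 4.7 91.4 63.8
t 12.77 p [ 0.5104 -0.1086  0.1506] yawY 83.79 gap 0.436 F [ 0.1716  0.5956 -0.3793]
turn az -10.9 tilt fix(tool) [-0.36 -0.82 -0.  ] shift [ 0.172  -0.1273  0.0906] j6 -1.78
```

Request:
send_rows --increments '[[[0,0,0,0,-0.2,-0.4,-5.5],[0,0,0,0,-0.2,-0.4,-5.4],[0,0.033,-0.025,0,0,0,0],[0,0.033,-0.025,0,0,0,0],[0,0.033,-0.025,0,0,0,0],[0,0.033,-0.025,0,0,0,0],[0,0.033,-0.025,0,0,0,0],[0,0,0,0.03,0,0,0],[0,0,0,0.03,0,0,0],[0,0,0,0.02,0,0,0]]]'

```text
time_s: 13.6
position: [0.3668, -0.2512, 0.0699]
eef_rot: [[-0.995, -0.102, 0.019], [-0.102, 0.995, -0.002], [-0.019, -0.004, -1.0]]
force: [0.2, 0.3, -0.4]
finger_gap: 0.992
```

```bash
python3 -c "
from h import *
go(.3494,-.2496,.06,94.7)
im=eyes.capture('side');cv2.imwrite('pics/s9.png',cv2.resize(im[200:340,240:400],None,fx=4.2,fy=4.2,interpolation=3)[:,:,::-1])
im=eyes.capture('top');cv2.imwrite('pics/t9.png',im[:,:,::-1])"
```

```text
t 13.6 p [ 0.3668 -0.2512  0.0699] yawY 95.86 gap 0.992 F [ 0.2176  0.2587 -0.3993]
turn az 1.2 tilt fix(tool) [-0.21  1.07 -0.  ] shift [0.0172 0.003  0.0099] j6 -1.23
```

View pics/s9.png

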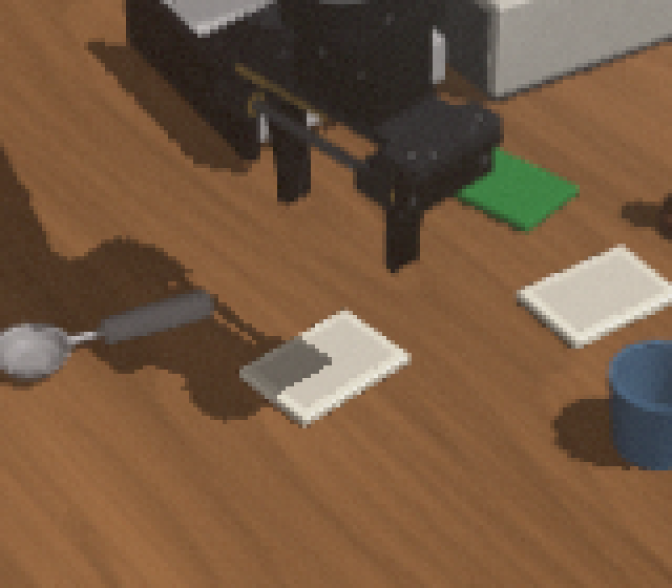

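View pics/t9.png

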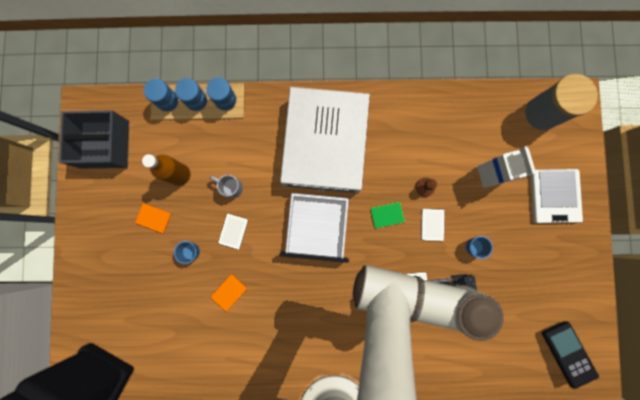

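```bash
python3 -c "
from h import *
o=st();p=o['position'];R=o['eef_rot']
for dz in(0,.03,.0365): print(proj('side',[p+[0,0,dz]]),w('side',[[322.1,256]],p[2]+dz))
for s in(1,-1): print(proj('side',[p+[0,0,.0365]+s*.051*R[:,1]]))
im=cv2.imread('pics/t9.png')[:,:,::-1].copy()
im=eyes.capture('top')
hsv=cv2.cvtColor(im,cv2.COLOR_RGB2HSV)
cv2.imwrite('pics/dr.png',cv2.resize(im[180:270,275:360],None,fx=6,fy=6,interpolation=3)[:,:,::-1])
"
```

```text
t 13.7 p [ 0.365  -0.2502  0.0684] yawY 95.91 gap 1.0 F [-0.7947  0.3329  0.0155]
[[320.8318 265.2181]] [[ 0.392  -0.2205  0.0684]]
[[320.8708 256.1619]] [[ 0.368  -0.2516  0.0984]]
[[320.8794 254.1695]] [[ 0.3628 -0.2583  0.1049]]
[[307.7483 245.69  ]]
[[334.651  263.0418]]
```

View pics/dr.png

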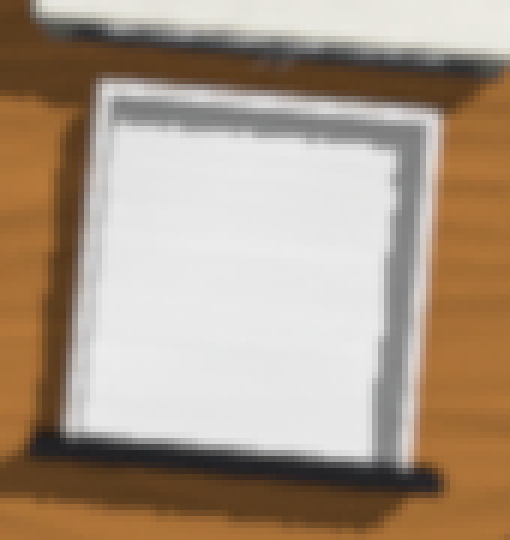

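Request:
send_rows --increments '[[[0,0.0157,0.002,0,-0.2,1,1.2],[0,0,0,0.03,0,0,0],[0,0,0,0.03,0,0,0],[0,0,0,0.02,0,0,0],[0,0,0,0.008,0,0,0],[0,0,0,0.004,0,0,0],[0,0,0,0,0,0,0],[0,0,0,0,0,0,0],[0,0,0,0,0,0,0],[0,0,0,0,0,0,0]]]'

```text
time_s: 14.58
position: [0.3638, -0.2522, -0.0116]
eef_rot: [[-0.996, -0.088, 0.021], [-0.088, 0.996, -0.009], [-0.02, -0.011, -1.0]]
force: [-0.5, -0.2, -0.1]
finger_gap: 1.0
```

```bash
python3 -c "
from h import *
go(.3494,-.2496,-.034,94.7)
im=eyes.capture('side');cv2.imwrite('pics/s10.png',cv2.resize(im[200:340,240:400],None,fx=4.2,fy=4.2,interpolation=3)[:,:,::-1])"
```

```text
t 14.58 p [ 0.3638 -0.2522 -0.0116] yawY 95.03 gap 1.0 F [-0.4824 -0.2097 -0.0628]
turn az 0.3 tilt fix(tool) [-0.6   1.16 -0.  ] shift [0.0141 0.0037 0.0224] j6 -1.26
```

View pics/s10.png

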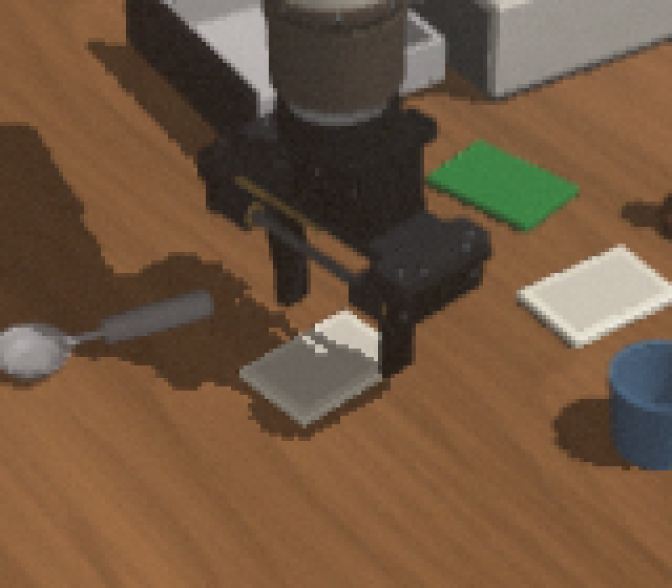

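Request:
send_rows --increments '[[[0,0.005,0.001,0,-0.3,0.6,0],[0,0.005,0.001,0,-0.3,0.6,0],[0,0.004,0.001,0,0,0.3,0],[0,0.003,0.001,0,0,0,0],[0,0,0,0.006,0,0,0],[0,0,0,0.006,0,0,0],[0,0,0,0.005,0,0,0],[0,0,0,0.003,0,0,0],[0,0,0,0.002,0,0,0],[0,0,0,0.001,0,0,0]]]'

```text
time_s: 15.47
position: [0.3449, -0.2498, -0.0359]
eef_rot: [[-0.996, -0.087, -0.006], [-0.087, 0.996, -0.0], [0.006, 0.0, -1.0]]
force: [0.2, -0.0, 0.1]
finger_gap: 0.999
```

```bash
python3 -c "
from h import *
go(.3494,-.2496,-.034,94.7)
im=eyes.capture('side');cv2.imwrite('pics/s11.png',cv2.resize(im[200:340,240:400],None,fx=4.2,fy=4.2,interpolation=3)[:,:,::-1])"
```

```text
t 15.47 p [ 0.3449 -0.2498 -0.0359] yawY 95.01 gap 0.999 F [ 0.1916 -0.0318  0.124 ]
turn az 0.3 tilt fix(tool) [ 0.01 -0.36  0.  ] shift [-0.0045 -0.0002 -0.0019] j6 -1.25
```

View pics/s11.png

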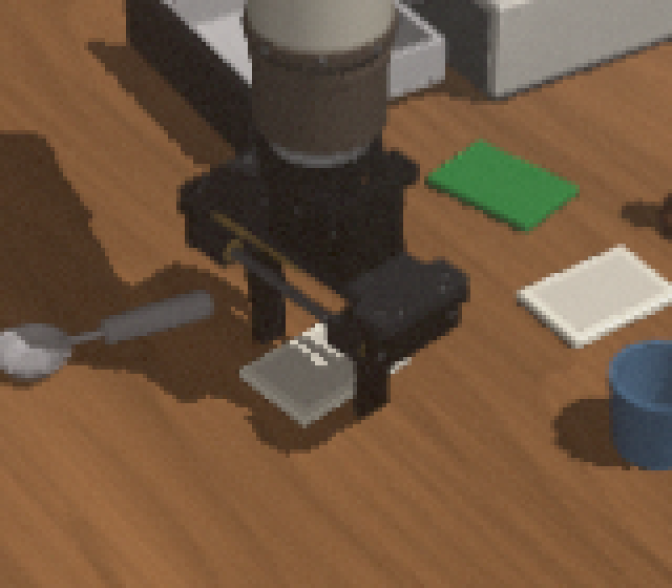

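Request:
send_rows --increments '[[[0,-0.002,0,-0.001,0,0,0],[120,-0.002,0,-0.001,0,0,0],[255,0,0,0,0,0,0],[255,0,0,0,0,0,0],[255,0,0,0,0,0,0],[255,0,0,0,0,0,0],[255,0,0,0,0,0,0],[255,0,0,0,0,0,0],[255,0,0,0,0,0,0],[255,0,0,0,0,0,0]]]' --newtons 30

```text
time_s: 16.35
position: [0.3499, -0.2494, -0.0334]
eef_rot: [[-0.996, -0.087, -0.005], [-0.087, 0.996, -0.001], [0.005, -0.0, -1.0]]
force: [0.1, -0.7, -0.3]
finger_gap: 0.728
```

Request:
send_rows --increments '[[[255,0,0,-0.01,0,0,0],[255,0,0,-0.02,0,0,0],[255,0,0,-0.03,0,0,0],[255,0,0,-0.03,0,0,0],[255,0,0,-0.03,0,0,0],[255,0,0,-0.02,0,0,0],[255,0,0,0,0,0,0],[255,0,0,0,0,0,0],[255,0,0,0,0,0,0],[255,0,0,0,0,0,0]]]'

```text
time_s: 17.18
position: [0.3465, -0.248, 0.1099]
eef_rot: [[-0.996, -0.085, -0.014], [-0.085, 0.996, 0.003], [0.014, 0.004, -1.0]]
force: [-0.2, 0.4, -1.7]
finger_gap: 0.727
```

```bash
python3 -c "
from h import *
o=st()
im=eyes.capture('top')
for n in['drawer_front','drawer_floor']:
    for d in spotter.pinpoint(n,'top')[:2]: print(n,d, w('top',d['centre'],dict(drawer_front=.045,drawer_floor=.02)[n]))
for r in whites(im,.05,amin=1800,amax=6000,thr=90,smax=60): print('tray@.05',*r)
print(w('top',[(275+x/6-.5,180+y/6-.5) for x,y in((112,95),(428,122),(400,468),(78,436))],.05))
for n in['side']:
    im=eyes.capture('side');cv2.imwrite('pics/s12.png',im[:,:,::-1])
    for n in['drawer_front','drawer_floor']:
        for d in spotter.pinpoint(n,'side')[:2]: print(n,d, w('side',d['centre'],dict(drawer_front=.045,drawer_floor=.02)[n]))
"
```

```text
t 17.18 p [ 0.3465 -0.248   0.1099] yawY 94.9 gap 0.727 F [-0.2268  0.4251 -1.6623]
drawer_front {'centre': [313.1, 257.9], 'conf': 0.93} [[0.445  0.0548 0.045 ]]
drawer_front {'centre': [427.4, 296.4], 'conf': 0.38} [[ 0.3316 -0.2708  0.045 ]]
drawer_floor {'centre': [315.7, 225.7], 'conf': 0.96} [[0.5384 0.0464 0.02  ]]
drawer_floor {'centre': [474.5, 249.4], 'conf': 0.17} [[ 0.4624 -0.4216  0.02  ]]
tray@.05 [ 22. 333.] [221.4 886.6] 2.5 320.6 153.1
tray@.05 [ 26. 251.] [474.1 897.2] -0.3 175.4 166.3
tray@.05 [317. 225.] [540.2  43.6] -6.1 176.0 168.5
tray@.05 [540. 182.] [ 650.6 -611.8] -89.2 232.7 227.4
[[ 0.6267  0.1106  0.05  ]
 [ 0.6115 -0.0423  0.05  ]
 [ 0.4455 -0.0259  0.05  ]
 [ 0.4625  0.1282  0.05  ]]
drawer_front {'centre': [282.9, 213.5], 'conf': 0.81} [[0.4457 0.0525 0.045 ]]
drawer_front {'centre': [396.0, 295.8], 'conf': 0.57} [[ 0.4582 -0.4402  0.045 ]]
drawer_floor {'centre': [309.1, 215.1], 'conf': 0.71} [[0.529  0.0268 0.02  ]]
```

View pics/s12.png

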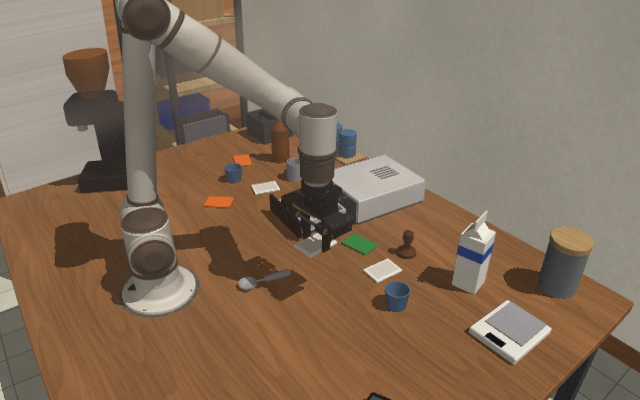

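```bash
cat >> h.py <<'E'
FL=np.array([.537,.0437])
def dr(x,y): return FL+D*x+L*y
def indr(p): d=np.array(p)[:2]-FL; return d@D,d@L
E
python3 -c "
from h import *
go(*dr(.028,.012),.06,83.9)"
```

```text
t 17.48 p [ 0.347  -0.2483  0.1102] yawY 94.91 gap 0.728 F [-0.9304  0.7118 -0.9895]
turn az 11.0 tilt fix(tool) [ 0.22 -0.79  0.  ] shift [-0.1859  0.3225  0.0502] j6 -1.25
```

Request:
send_rows --increments '[[[255,0,0,0,0,-0.4,4],[255,0,0,0,0,-0.4,4],[255,0,0,0,0,0,3],[255,-0.009,0.016,0,0,0,0],[255,-0.018,0.032,0,0,0,0],[255,-0.018,0.032,0,0,0,0],[255,-0.018,0.032,0,0,0,0],[255,-0.018,0.032,0,0,0,0],[255,-0.018,0.032,0,0,0,0],[255,-0.018,0.032,0,0,0,0]]]'

```text
time_s: 18.32
position: [0.488, -0.0517, 0.1071]
eef_rot: [[-0.992, 0.128, -0.008], [0.128, 0.992, 0.003], [0.008, 0.002, -1.0]]
force: [0.6, -1.4, -0.4]
finger_gap: 0.723
```

```bash
python3 -c "
from h import *
go(*dr(.028,.012),.06,83.9)"
```

```text
t 18.32 p [ 0.488  -0.0517  0.1071] yawY 82.65 gap 0.723 F [ 0.5916 -1.3629 -0.3561]
turn az -1.2 tilt fix(tool) [ 0.13 -0.47  0.  ] shift [-0.0666  0.1121  0.0471] j6 -1.92
```

Request:
send_rows --increments '[[[255,-0.018,0.031,0,0,0,-0.6],[255,-0.016,0.026,0,0,-0.4,-0.6],[255,-0.01,0.016,0,0,0,0],[255,-0.005,0.008,0,0,0,0],[255,-0.002,0.003,0.01,0,0,0],[255,0,0,0.015,0,0,0],[255,0,0,0.015,0,0,0],[255,0,0,0.008,0,0,0],[255,0,0,0,0,0,0],[255,0,0,0,0,0,0]]]'

```text
time_s: 19.15
position: [0.5516, 0.0334, 0.0511]
eef_rot: [[-0.995, 0.101, -0.007], [0.101, 0.995, 0.0], [0.007, -0.0, -1.0]]
force: [-0.2, -0.1, -1.0]
finger_gap: 0.728
```

```bash
python3 -c "
from h import *
go(*dr(.028,.012),-.0115,83.9)"
```

```text
t 19.15 p [0.5516 0.0334 0.0511] yawY 84.22 gap 0.728 F [-0.2441 -0.0825 -1.0191]
turn az 0.3 tilt fix(tool) [-0.02 -0.38  0.  ] shift [-0.0124  0.0207  0.0626] j6 -2.02
```

Request:
send_rows --increments '[[[255,-0.003,0.005,0,0,-0.3,0],[255,-0.004,0.006,0,0,0,0],[255,-0.004,0.006,0,0,0,0],[255,-0.002,0.004,0,0,0,0],[255,0,0.001,0.008,0,0,0],[255,0,0,0.012,0,0,0],[255,0,0,0.012,0,0,0],[255,0,0,0.012,0,0,0],[255,0,0,0.006,0,0,0],[255,0,0,0.002,0,0,0]]]'

```text
time_s: 19.98
position: [0.5728, 0.0578, 0.0003]
eef_rot: [[-0.995, 0.1, 0.01], [0.1, 0.995, 0.003], [-0.009, 0.004, -1.0]]
force: [0.8, -0.2, -1.1]
finger_gap: 0.732
```

```bash
python3 -c "
from h import *
go(*dr(.028,.012),-.0115,83.9)
im=eyes.capture('side');cv2.imwrite('pics/s13.png',cv2.resize(im[150:270,240:400],None,fx=4.8,fy=4.8,interpolation=3)[:,:,::-1])"
```

```text
t 19.98 p [0.5728 0.0578 0.0003] yawY 84.24 gap 0.732 F [ 0.8195 -0.1646 -1.1325]
turn az 0.3 tilt fix(tool) [0.24 0.54 0.  ] shift [ 0.0061 -0.0058  0.0118] j6 -2.05
```

View pics/s13.png

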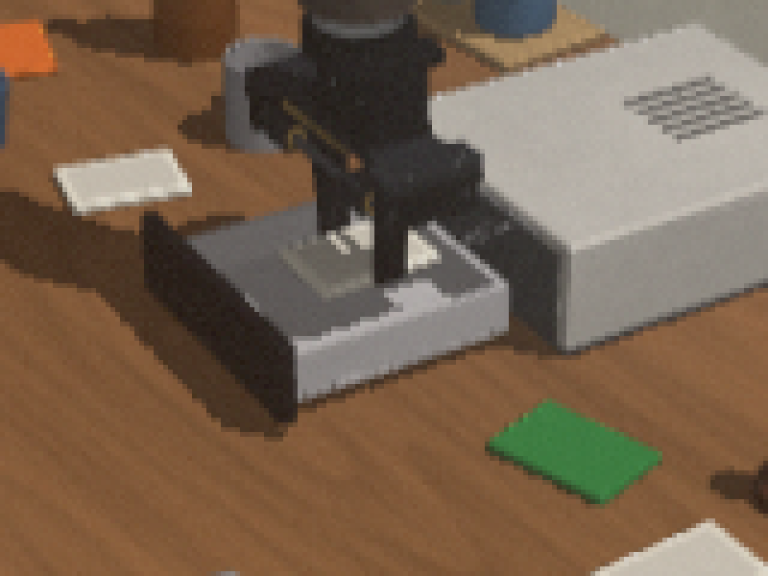

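Request:
send_rows --increments '[[[255,0.003,-0.003,0.002,0.2,0.5,0],[255,0.003,-0.003,0.003,0,0,0],[255,0.001,-0.001,0.003,0,0,0],[255,0,0,0.003,0,0,0],[255,0,0,0.002,0,0,0],[255,0,0,0.001,0,0,0],[255,0,0,0.001,0,0,0],[255,0,0,0,0,0,0],[255,0,0,0,0,0,0],[255,0,0,0,0,0,0]]]'

```text
time_s: 20.87
position: [0.5663, 0.0514, -0.0129]
eef_rot: [[-0.995, 0.1, 0.004], [0.1, 0.995, 0.001], [-0.004, 0.002, -1.0]]
force: [0.3, 0.6, -1.0]
finger_gap: 0.731
```

```bash
python3 -c "
from h import *
go(*dr(.028,.012),-.0115,83.9)"
```

```text
t 20.87 p [ 0.5663  0.0514 -0.0129] yawY 84.28 gap 0.731 F [ 0.3087  0.6213 -0.9524]
turn az 0.4 tilt fix(tool) [0.11 0.25 0.  ] shift [ 0.0003  0.0012 -0.0014] j6 -2.05
```

Request:
send_rows --increments '[[[255,0,0,0.001,0,0,0],[40,0,0,0,0,0,0],[40,0,0,0,0,0,0],[40,0,0,0,0,0,0],[40,0,0,0,0,0,0],[40,0,0,-0.01,0,0,0],[40,0,0,-0.03,0,0,0],[40,0,0,-0.04,0,0,0],[40,0,0,-0.04,0,0,0],[0,0,0,-0.02,0,0,0]]]'

```text
time_s: 21.7
position: [0.5623, 0.0497, 0.1276]
eef_rot: [[-0.995, 0.1, -0.008], [0.1, 0.995, -0.004], [0.008, -0.005, -1.0]]
force: [0.8, 0.2, 0.2]
finger_gap: 0.873
```

```bash
python3 -c "
from h import *
st()
im=eyes.capture('top')
for r in whites(im,.008): print(*r)
im=eyes.capture('side');cv2.imwrite('pics/s14.png',im[:,:,::-1])
go(.5378,-.3036,.06,87.8)"
```

```text
t 21.7 p [0.5623 0.0497 0.1276] yawY 84.27 gap 0.873 F [0.806  0.2012 0.1766]
[334. 389.] [66.1 -0.7] 89.5 180.1 62.4
[270. 388.] [ 74.7 191.5] 89.7 157.7 76.7
[ 32. 265.] [449.5 925.7] 89.7 162.2 129.3
[324. 243.] [490.4  23.9] 83.6 83.4 76.7
[433. 224.] [ 537.9 -303.6] -2.2 92.4 63.1
[271. 218.] [562.4 180.2] -68.9 105.4 101.6
t 21.8 p [0.5635 0.0502 0.128 ] yawY 84.26 gap 0.935 F [-0.795   0.1615 -0.3958]
turn az -3.5 tilt fix(tool) [-0.14 -0.24 -0.  ] shift [ 0.0121 -0.3545  0.068 ] j6 -2.05
```

View pics/s14.png

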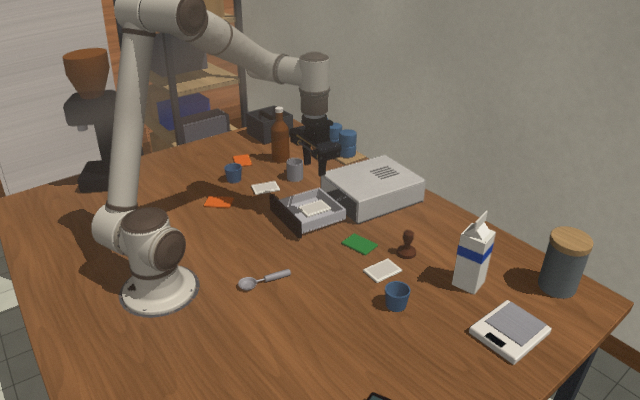

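Request:
send_rows --increments '[[[0,0,-0.015,0,0,0,-2],[0,0.001,-0.03,0,0,0,-1.5],[0,0.001,-0.04,0,0,0,0],[0,0.001,-0.04,0,0,0,0],[0,0.001,-0.04,0,0,0,0],[0,0.001,-0.04,0,0,0,0],[0,0.001,-0.04,0,0,0,0],[0,0.001,-0.04,0,0,0,0],[0,0.001,-0.03,0,0,0,0],[0,0.001,-0.02,0,0,0,0]]]'

```text
time_s: 22.63
position: [0.5382, -0.2924, 0.1267]
eef_rot: [[-1.0, 0.025, -0.006], [0.025, 1.0, 0.003], [0.007, 0.003, -1.0]]
force: [-0.0, 0.5, 0.1]
finger_gap: 0.999
```

```bash
python3 -c "
from h import *
go(.5379,-.3036,.06,87.8)"
```

```text
t 22.63 p [ 0.5382 -0.2924  0.1267] yawY 88.56 gap 0.999 F [-0.0477  0.533   0.0867]
turn az 0.8 tilt fix(tool) [ 0.16 -0.37 -0.  ] shift [-0.0002 -0.0112  0.0667] j6 -1.36
```

Request:
send_rows --increments '[[[0,0,-0.003,0,0,-0.4,0.8],[0,0,-0.002,0.02,0,0,0],[0,0,0,0.03,0,0,0],[0,0,0,0.03,0,0,0],[0,0,0,0.02,0,0,0],[0,0,0,0.01,0,0,0],[0,0,0,0,0,0,0],[0,0,0,0,0,0,0],[0,0,0,0,0,0,0],[0,0,0,0,0,0,0]]]'

```text
time_s: 23.47
position: [0.5363, -0.2999, 0.0129]
eef_rot: [[-0.999, 0.05, 0.002], [0.05, 0.999, 0.003], [-0.001, 0.003, -1.0]]
force: [0.7, -0.1, 0.8]
finger_gap: 1.003
```

```bash
python3 -c "
from h import *
go(.5379,-.3036,-.034,87.8)
im=eyes.capture('side');cv2.imwrite('pics/s15.png',cv2.resize(im[180:320,300:460],None,fx=4.2,fy=4.2,interpolation=3)[:,:,::-1])"
```

```text
t 23.47 p [ 0.5363 -0.2999  0.0129] yawY 87.14 gap 1.003 F [ 0.7411 -0.0863  0.768 ]
turn az -0.7 tilt fix(tool) [ 0.17  0.09 -0.  ] shift [-0.0018 -0.0036  0.0469] j6 -1.37
```

View pics/s15.png

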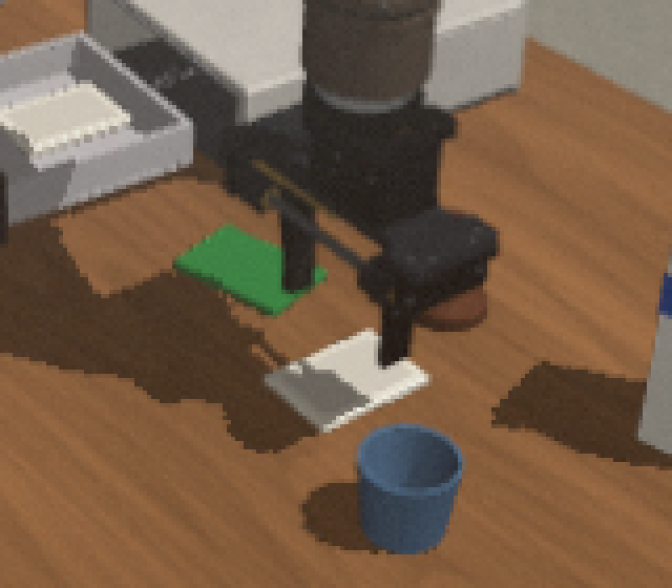

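Request:
send_rows --increments '[[[0,-0.001,-0.002,0.008,0,0,-0.4],[0,-0.001,-0.002,0.012,0.1,0,-0.3],[0,0,0,0.012,0,0,0],[0,0,0,0.007,0,0,0],[0,0,0,0.003,0,0,0],[0,0,0,0.002,0,0,0],[0,0,0,0,0,0,0],[0,0,0,0,0,0,0],[0,0,0,0,0,0,0],[0,0,0,0,0,0,0]]]'

```text
time_s: 24.35
position: [0.5422, -0.3059, -0.0311]
eef_rot: [[-0.999, 0.035, 0.01], [0.035, 0.999, -0.002], [-0.011, -0.002, -1.0]]
force: [0.1, 0.3, -0.0]
finger_gap: 0.997
```

```bash
python3 -c "
from h import *
go(.5379,-.3036,-.034,87.8)
im=eyes.capture('side');cv2.imwrite('pics/s16.png',cv2.resize(im[180:320,300:460],None,fx=4.2,fy=4.2,interpolation=3)[:,:,::-1])"
```

```text
t 24.35 p [ 0.5422 -0.3059 -0.0311] yawY 87.98 gap 0.997 F [ 0.0967  0.2576 -0.017 ]
turn az 0.2 tilt fix(tool) [-0.1   0.61  0.  ] shift [0.0043 0.0021 0.0029] j6 -1.35
```

View pics/s16.png

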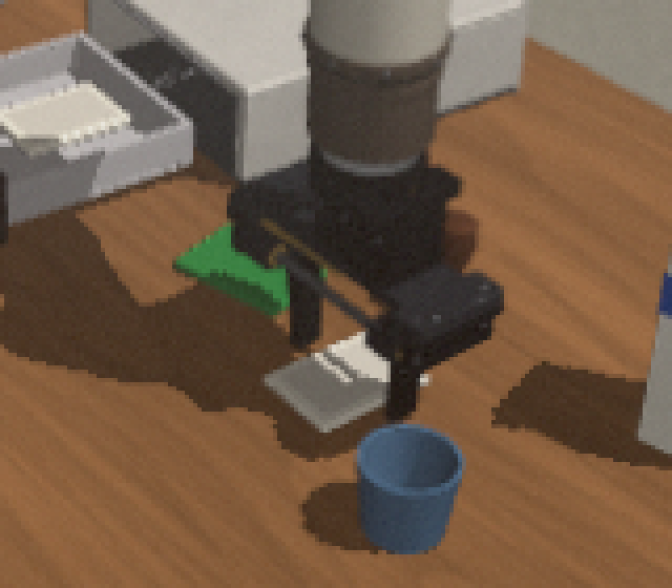

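Request:
send_rows --increments '[[[0,0.002,0.001,0.001,0,0.4,0],[0,0.002,0.001,0.001,0,0.2,0],[0,0.001,0,0.001,0,0,0],[255,0,0,0,0,0,0],[255,0,0,0,0,0,0],[255,0,0,0,0,0,0],[255,0,0,0,0,0,0],[255,0,0,0,0,0,0],[255,0,0,0,0,0,0],[255,0,0,0,0,0,0]]]'

```text
time_s: 25.23
position: [0.5375, -0.3036, -0.0331]
eef_rot: [[-0.999, 0.035, 0.001], [0.035, 0.999, -0.002], [-0.001, -0.002, -1.0]]
force: [-0.3, -0.8, 0.5]
finger_gap: 0.728
```

Request:
send_rows --increments '[[[255,0,0,0,0,0,0],[255,0,0,-0.01,0,0,0],[255,0,0,-0.02,0,0,0],[255,0,0,-0.03,0,0,0],[255,0,0,-0.03,0,0,0],[255,0,0,-0.03,0,0,0],[255,0,0,-0.02,0,0,0],[255,0,0,0,0,0,0],[255,0,0,0,0,0,0],[255,0,0,0,0,0,0]]]'

```text
time_s: 26.07
position: [0.5342, -0.3023, 0.1138]
eef_rot: [[-0.999, 0.037, -0.005], [0.037, 0.999, 0.001], [0.005, 0.0, -1.0]]
force: [0.3, 0.4, -1.3]
finger_gap: 0.73
```

```bash
python3 -c "
from h import *
im=eyes.capture('top'); cv2.imwrite('pics/t17.png',im[:,:,::-1])
cv2.imwrite('pics/t17c.png',cv2.resize(im[180:270,275:360],None,fx=6,fy=6,interpolation=3)[:,:,::-1])
hsv=cv2.cvtColor(im,cv2.COLOR_RGB2HSV);print(hsv[215:240:4,300:340:5].tolist()[3])
go(*dr(.028,.012),.06,83.9)"
```

```text
[[120, 1, 219], [27, 12, 242], [25, 14, 240], [25, 13, 240], [23, 14, 242], [0, 0, 228], [0, 0, 231], [0, 0, 231]]
t 26.12 p [ 0.5337 -0.3021  0.1131] yawY 87.89 gap 0.73 F [-0.0977  0.5527 -1.5825]
turn az 4.0 tilt fix(tool) [ 0.05 -0.38  0.  ] shift [0.0055 0.3562 0.0531] j6 -1.36
```

View pics/t17c.png

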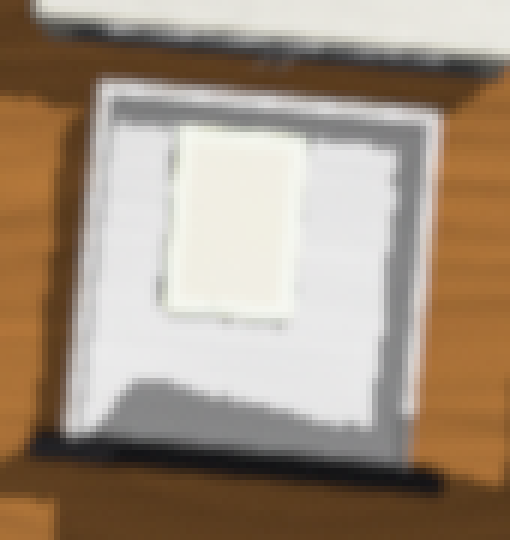

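```bash
cat >> h.py <<'E'
def indrawer(z,im=None):
    im=eyes.capture('top') if im is None else im
    hsv=cv2.cvtColor(im,cv2.COLOR_RGB2HSV).astype(int); m=((hsv[...,1]>=6)&(hsv[...,1]<60)&(hsv[...,2]>110)&(hsv[...,0]>14)&(hsv[...,0]<45)).astype(np.uint8)
    q=proj('top',[[*dr(x,y),.03] for x,y in((.09,.085),(.09,-.085),(-.09,-.085),(-.09,.085))]).astype(int)
    k=np.zeros_like(m); cv2.fillPoly(k,[q],1); m&=k; m=cv2.morphologyEx(m,cv2.MORPH_OPEN,np.ones((3,3),np.uint8))
    for c in cv2.findContours(m,cv2.RETR_EXTERNAL,cv2.CHAIN_APPROX_NONE)[0]:
        if cv2.contourArea(c)<100: continue
        P=w('top',c[:,0,:],z)[:,:2]; (cx,cy),(a,b),g=cv2.minAreaRect((P*1000).astype(np.float32))
        if a<b: g+=90;a,b=b,a
        print('plate in drawer frame mm',np.round(np.array(indr((cx/1000,cy/1000)))*1000,1),'yaw rel',round((g-np.degrees(YAW)+90)%180-90,1),'size',round(a,1),round(b,1))
E
python3 -c "
from h import *
indrawer(.028,cv2.imread('pics/t17.png')[:,:,::-1].copy())"
```

```text
plate in drawer frame mm [27.6 12. ] yaw rel 0.8 size 96.8 66.1
```

Request:
send_rows --increments '[[[255,0,0.015,0,0,-0.3,2],[255,0,0.03,0,0,0,2],[255,0,0.04,0,0,0,0],[255,0,0.04,0,0,0,0],[255,0,0.04,0,0,0,0],[255,0,0.04,0,0,0,0],[255,0,0.04,0,0,0,0],[255,0,0.04,0,0,0,0],[255,0,0.03,0,0,0,0],[255,0,0.02,0,0,0,0]]]'

```text
time_s: 26.95
position: [0.5588, 0.04, 0.094]
eef_rot: [[-0.992, 0.124, -0.036], [0.124, 0.992, 0.0], [0.036, -0.004, -0.999]]
force: [0.7, -0.5, -0.4]
finger_gap: 0.726
```

```bash
python3 -c "
from h import *
go(*dr(.028,.012),.06,83.9)"
```

```text
t 26.95 p [0.5588 0.04   0.094 ] yawY 82.9 gap 0.726 F [ 0.722  -0.5329 -0.4365]
turn az -1.0 tilt fix(tool) [-0.24 -2.05 -0.  ] shift [-0.0059  0.0134  0.034 ] j6 -2.04
```

Request:
send_rows --increments '[[[255,-0.001,0.003,0,-0.2,-1,-0.5],[255,-0.001,0.002,0,0,-1,-0.5],[255,-0.001,0.001,0.008,0,0,0],[255,0,0,0.012,0,0,0],[255,0,0,0.01,0,0,0],[255,0,0,0.005,0,0,0],[255,0,0,0,0,0,0],[255,0,0,0,0,0,0],[255,0,0,0,0,0,0],[255,0,0,0,0,0,0]]]'

```text
time_s: 27.78
position: [0.5565, 0.0428, 0.048]
eef_rot: [[-0.994, 0.106, -0.015], [0.106, 0.994, -0.006], [0.014, -0.007, -1.0]]
force: [-0.1, 0.7, -1.4]
finger_gap: 0.725
```

```bash
python3 -c "
from h import *
go(*dr(.028,.012),-.004,83.9)"
```

```text
t 27.78 p [0.5565 0.0428 0.048 ] yawY 83.92 gap 0.725 F [-0.1009  0.6667 -1.3552]
turn az 0.0 tilt fix(tool) [-0.42 -0.79 -0.  ] shift [-0.0086  0.0108  0.052 ] j6 -2.04
```

Request:
send_rows --increments '[[[255,-0.003,0.003,0,-0.2,-0.4,0],[255,-0.003,0.003,0,-0.2,-0.4,0],[255,-0.002,0.003,0.004,0,0,0],[255,-0.001,0.002,0.008,0,0,0],[255,0,0,0.01,0,0,0],[255,0,0,0.01,0,0,0],[255,0,0,0.006,0,0,0],[255,0,0,0,0,0,0],[255,0,0,0,0,0,0],[255,0,0,0,0,0,0]]]'

```text
time_s: 28.62
position: [0.5683, 0.0541, 0.0061]
eef_rot: [[-0.994, 0.106, 0.003], [0.106, 0.994, 0.0], [-0.003, 0.001, -1.0]]
force: [-0.2, 0.0, -1.4]
finger_gap: 0.726
```

```bash
python3 -c "
from h import *
go(*dr(.028,.012),-.004,83.9)"
```

```text
t 28.62 p [0.5683 0.0541 0.0061] yawY 83.92 gap 0.726 F [-0.1766  0.024  -1.3568]
turn az 0.0 tilt fix(tool) [ 0.04  0.15 -0.  ] shift [ 0.0021 -0.0017  0.0101] j6 -2.06
```

Request:
send_rows --increments '[[[255,0.001,-0.001,0.003,0,0.1,0],[255,0.001,-0.001,0.003,0,0,0],[255,0,0,0.002,0,0,0],[255,0,0,0.002,0,0,0],[255,0,0,0.001,0,0,0],[255,0,0,0,0,0,0],[255,0,0,0,0,0,0],[255,0,0,0,0,0,0],[255,0,0,0,0,0,0],[255,0,0,0,0,0,0]]]'

```text
time_s: 29.45
position: [0.5671, 0.0523, -0.0045]
eef_rot: [[-0.994, 0.106, 0.004], [0.106, 0.994, 0.002], [-0.004, 0.002, -1.0]]
force: [-0.0, 0.2, -0.8]
finger_gap: 0.728
```

```bash
python3 -c "
from h import *
go(*dr(.028,.012),-.004,83.9)"
```

```text
t 29.45 p [ 0.5671  0.0523 -0.0045] yawY 83.93 gap 0.728 F [-0.0347  0.1537 -0.8415]
turn az 0.0 tilt fix(tool) [0.11 0.22 0.  ] shift [ 0.0011  0.0003 -0.0005] j6 -2.05
```

Request:
send_rows --increments '[[[255,0,0,0.001,0,0,0],[40,0,0,0,0,0,0],[40,0,0,0,0,0,0],[40,0,0,0,0,0,0],[40,0,0,0,0,0,0],[40,0,0,-0.01,0,0,0],[40,0,0,-0.03,0,0,0],[40,0,0,-0.04,0,0,0],[40,0,0,-0.04,0,0,0],[0,0,0,-0.02,0,0,0]]]'

```text
time_s: 30.28
position: [0.5634, 0.0506, 0.1371]
eef_rot: [[-0.994, 0.106, -0.008], [0.106, 0.994, -0.003], [0.007, -0.004, -1.0]]
force: [1.2, -0.6, 1.3]
finger_gap: 0.865
```

```bash
python3 -c "
from h import *
im=eyes.capture('side');cv2.imwrite('pics/s18.png',cv2.resize(im[130:250,210:370],None,fx=4.8,fy=4.8,interpolation=3)[:,:,::-1])
for r in whites(im,0.008,'side',thr=170,smax=60,amin=100): print(*r)
go(.5253,.2965,.06,73.3)"
```

```text
[507. 331.] [ 630.9 -679.8] -0.1 161.7 143.8
[  7. 300.] [-377.  189.] 86.7 79.1 48.8
[  4. 284.] [-368.3  270.7] 81.9 71.6 35.2
[163. 295.] [  4.8 -35.5] 7.4 193.9 137.0
[482. 273.] [ 752.6 -494.2] 29.6 168.6 17.9
[483. 232.] [ 938.2 -362.1] 27.0 220.9 68.5
[111. 216.] [ -5.3 434.5] -56.5 136.5 114.2
[313. 210.] [570.8  68.5] -6.6 134.8 116.4
[265. 187.] [524.6 288.2] -17.2 90.2 65.3
t 30.33 p [0.5656 0.051  0.1405] yawY 83.96 gap 0.902 F [0.5818 1.2291 2.7419]
turn az 10.7 tilt fix(tool) [-0.12 -0.05 -0.  ] shift [0.1092 0.2235 0.0805] j6 -2.05
```

View pics/s18.png

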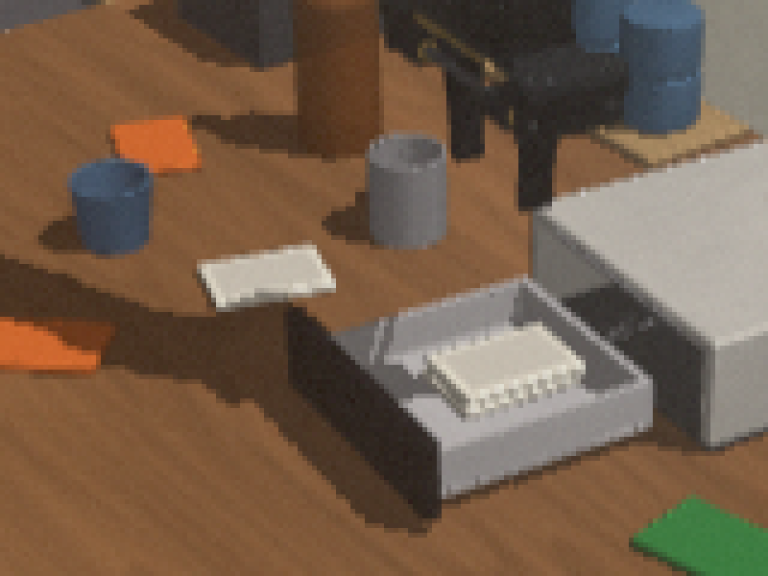

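Request:
send_rows --increments '[[[0,0,0.012,0,0,0,4],[0,0.008,0.022,0,0,0,4],[0,0.014,0.03,0,0,0,3],[0,0.016,0.032,0,0,0,0],[0,0.016,0.032,0,0,0,0],[0,0.016,0.032,0,0,0,0],[0,0.014,0.028,0,0,0,0],[0,0.008,0.016,0,0,0,0],[0,0.004,0.008,0,0,0,0],[0,0,0,0,0,0,0]]]'

```text
time_s: 31.17
position: [0.532, 0.2916, 0.152]
eef_rot: [[-0.952, 0.307, 0.014], [0.307, 0.952, 0.006], [-0.012, 0.01, -1.0]]
force: [-0.1, -1.0, -0.1]
finger_gap: 1.001
```

```bash
python3 -c "
from h import *
go(.5253,.2965,.02,73.3)
im=eyes.capture('top');indrawer(.036,im)
for r in whites(im,0.008,amin=150): print(*r)
"
```

```text
t 31.17 p [0.532  0.2916 0.152 ] yawY 72.12 gap 1.001 F [-0.082  -1.0231 -0.109 ]
turn az -1.2 tilt fix(tool) [ 0.57  0.68 -0.  ] shift [0.0078 0.0027 0.132 ] j6 -2.66
plate in drawer frame mm [28.7 13. ] yaw rel -0.1 size 99.8 66.9
[334. 389.] [66.1 -0.8] 89.5 180.1 62.4
[ 32. 265.] [449.5 925.7] 89.7 162.2 129.3
[137. 259.] [444.7 585.5] -45.1 116.5 108.5
```

Request:
send_rows --increments '[[[0,0.002,0.001,0,0.3,0.4,-0.6],[0,0.003,0.001,0.02,0.3,0.3,-0.6],[0,0.002,0.001,0.03,0,0,0],[0,0,0,0.03,0,0,0],[0,0,0,0.02,0,0,0],[0,0,0,0.01,0,0,0],[0,0,0,0.004,0,0,0],[0,0,0,0,0,0,0],[0,0,0,0,0,0,0],[0,0,0,0,0,0,0]]]'

```text
time_s: 32.05
position: [0.5317, 0.2865, 0.0399]
eef_rot: [[-0.955, 0.296, 0.004], [0.296, 0.955, 0.002], [-0.003, 0.003, -1.0]]
force: [0.2, 0.1, 0.6]
finger_gap: 0.999
```

```bash
python3 -c "
from h import *
go(.5253,.2965,-.034,73.3)
im=eyes.capture('side');cv2.imwrite('pics/s19.png',cv2.resize(im[110:230,190:350],None,fx=4.8,fy=4.8,interpolation=3)[:,:,::-1])"
```

```text
t 32.05 p [0.5317 0.2865 0.0399] yawY 72.78 gap 0.999 F [0.1834 0.0944 0.6466]
turn az -0.5 tilt fix(tool) [ 0.16  0.16 -0.  ] shift [0.009  0.0078 0.0739] j6 -2.63
```

View pics/s19.png

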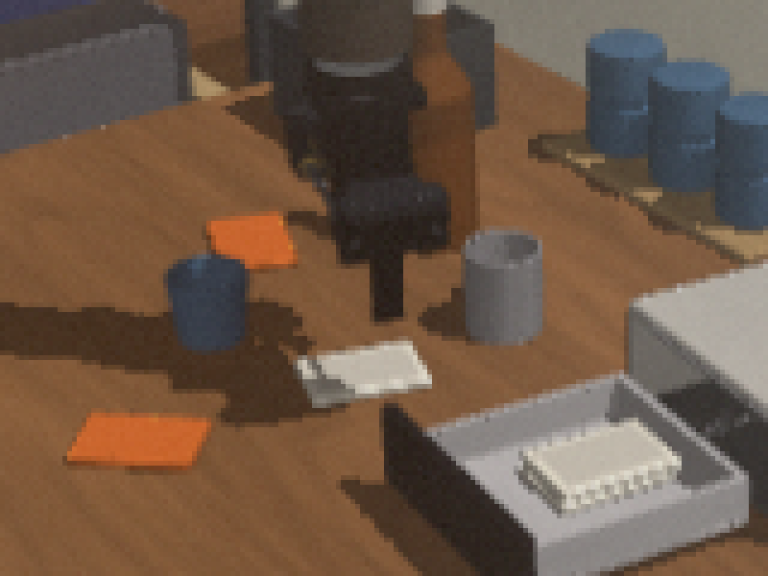

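Request:
send_rows --increments '[[[0,0.002,0.002,0,0.1,0,-0.3],[0,0.003,0.002,0.008,0,0.1,-0.2],[0,0.002,0.002,0.015,0,0,0],[0,0.001,0.001,0.018,0,0,0],[0,0,0,0.013,0,0,0],[0,0,0,0.008,0,0,0],[0,0,0,0.003,0,0,0],[0,0,0,0.002,0,0,0],[0,0,0,0,0,0,0],[0,0,0,0,0,0,0]]]'

```text
time_s: 32.93
position: [0.5295, 0.3026, -0.024]
eef_rot: [[-0.959, 0.283, 0.013], [0.283, 0.959, 0.011], [-0.009, 0.014, -1.0]]
force: [-0.7, 0.2, 0.0]
finger_gap: 0.999
```

```bash
python3 -c "
from h import *
go(.5253,.2965,-.034,73.3)
im=eyes.capture('side');cv2.imwrite('pics/s20.png',cv2.resize(im[110:230,190:350],None,fx=4.8,fy=4.8,interpolation=3)[:,:,::-1])"
```

```text
t 32.93 p [ 0.5295  0.3026 -0.024 ] yawY 73.59 gap 0.999 F [-0.6685  0.2453  0.0114]
turn az 0.3 tilt fix(tool) [ 0.83  0.52 -0.  ] shift [ 0.0022 -0.007   0.01  ] j6 -2.64
```

View pics/s20.png

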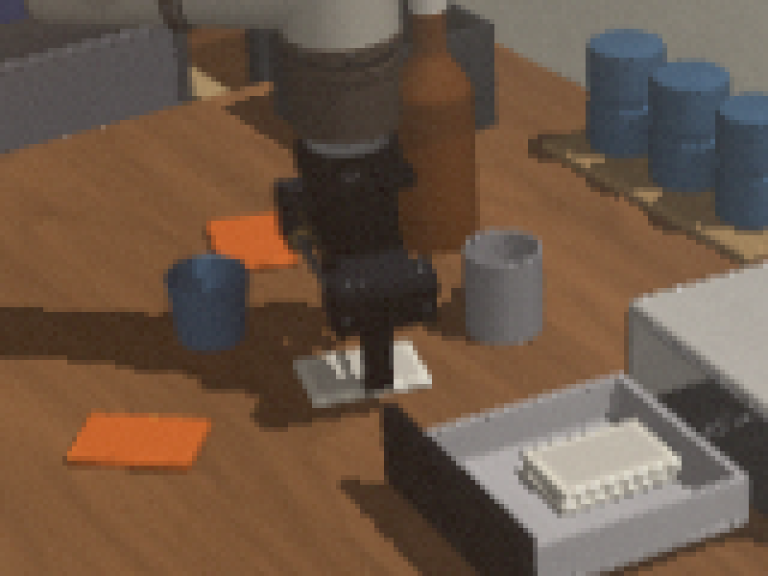

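Request:
send_rows --increments '[[[0,0.001,-0.003,0,0.4,0.3,0],[0,0.001,-0.003,0,0.4,0.2,0.2],[0,0,-0.001,0,0,0,0],[0,0,0,0,0,0,0],[0,0,0,0,0,0,0],[0,0,0,0.003,0,0,0],[0,0,0,0.003,0,0,0],[0,0,0,0.002,0,0,0],[0,0,0,0.001,0,0,0],[0,0,0,0,0,0,0]]]'

```text
time_s: 33.82
position: [0.5266, 0.2966, -0.0314]
eef_rot: [[-0.958, 0.287, 0.003], [0.287, 0.958, 0.003], [-0.002, 0.003, -1.0]]
force: [0.1, -0.0, -0.5]
finger_gap: 1.001
```

```bash
python3 -c "
from h import *
go(.5253,.2965,-.034,73.3)
im=eyes.capture('side');cv2.imwrite('pics/s21.png',cv2.resize(im[110:230,190:350],None,fx=4.8,fy=4.8,interpolation=3)[:,:,::-1])"
```

```text
t 33.82 p [ 0.5266  0.2966 -0.0314] yawY 73.34 gap 1.001 F [ 0.1021 -0.0374 -0.4749]
turn az 0.0 tilt fix(tool) [ 0.18  0.11 -0.  ] shift [ 0.0012 -0.0005  0.0026] j6 -2.64
```

View pics/s21.png

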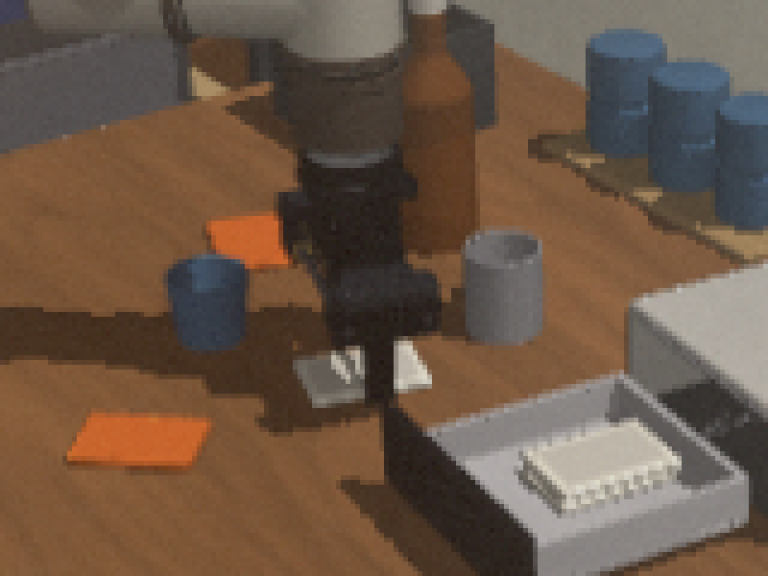

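Good; finger foot is now just outside the plate's near long side. Close and lift.

Request:
send_rows --increments '[[[0,0,0,0.001,0,0,0],[0,0,0,0.001,0,0,0],[255,0,0,0,0,0,0],[255,0,0,0,0,0,0],[255,0,0,0,0,0,0],[255,0,0,0,0,0,0],[255,0,0,0,0,0,0],[255,0,0,0,0,0,0],[255,0,0,0,0,0,0],[255,0,0,0,0,0,0]]]'

```text
time_s: 34.7
position: [0.5267, 0.2968, -0.0336]
eef_rot: [[-0.958, 0.287, 0.003], [0.287, 0.958, 0.003], [-0.002, 0.003, -1.0]]
force: [0.8, -0.2, -0.3]
finger_gap: 0.728
```

Request:
send_rows --increments '[[[255,0,0,0,0,0,0],[255,0,0,-0.01,0,0,0],[255,0,0,-0.02,0,0,0],[255,0,0,-0.03,0,0,0],[255,0,0,-0.03,0,0,0],[255,0,0,-0.03,0,0,0],[255,0,0,-0.02,0,0,0],[255,0,0,0,0,0,0],[255,0,0,0,0,0,0],[255,0,0,0,0,0,0]]]'

```text
time_s: 35.53
position: [0.5243, 0.2945, 0.1149]
eef_rot: [[-0.958, 0.288, -0.001], [0.288, 0.958, -0.0], [0.001, -0.0, -1.0]]
force: [-0.3, 0.1, -2.1]
finger_gap: 0.728
```

```bash
python3 -c "
from h import *
go(*dr(.028,.012),.06,83.9)
im=eyes.capture('side');cv2.imwrite('pics/s22.png',cv2.resize(im[110:230,190:350],None,fx=4.8,fy=4.8,interpolation=3)[:,:,::-1])"
```

```text
t 35.53 p [0.5243 0.2945 0.1149] yawY 73.27 gap 0.728 F [-0.3199  0.064  -2.0898]
turn az -10.6 tilt fix(tool) [-0.02 -0.04  0.  ] shift [-0.0672 -0.2361  0.0549] j6 -2.64
```

View pics/s22.png

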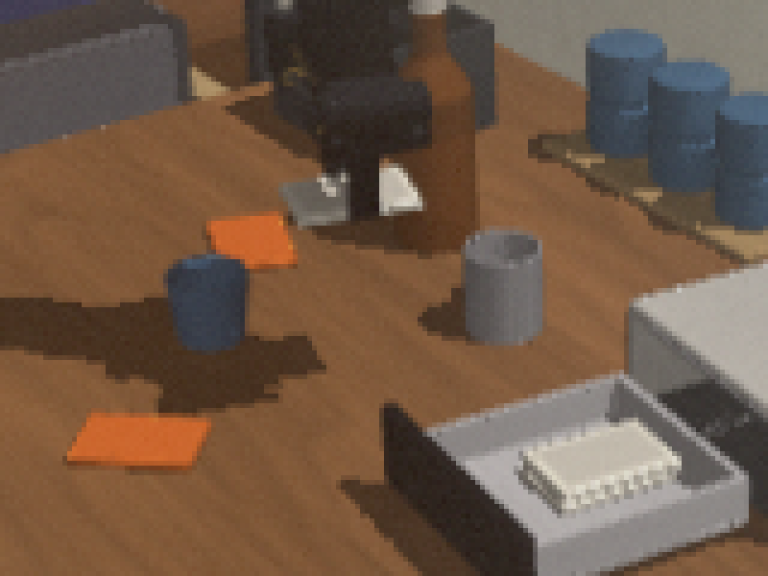

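Request:
send_rows --increments '[[[255,0,-0.012,0,0,0,-4],[255,-0.005,-0.022,0,0,0,-4],[255,-0.008,-0.028,0,0,0,-2.6],[255,-0.01,-0.034,0,0,0,0],[255,-0.01,-0.034,0,0,0,0],[255,-0.01,-0.034,0,0,0,0],[255,-0.009,-0.03,0,0,0,0],[255,-0.006,-0.018,0,0,0,0],[255,-0.003,-0.009,0,0,0,0],[255,0,0,0,0,0,0]]]'

```text
time_s: 36.42
position: [0.5477, 0.0564, 0.0981]
eef_rot: [[-0.995, 0.094, -0.031], [0.094, 0.995, -0.015], [0.03, -0.018, -0.999]]
force: [1.0, 0.5, -1.1]
finger_gap: 0.728
```

```bash
python3 -c "
from h import *
go(*dr(.028,.012),.03,83.9)"
```

```text
t 36.42 p [0.5477 0.0564 0.0981] yawY 84.62 gap 0.728 F [ 1.0274  0.5101 -1.0961]
turn az 0.7 tilt fix(tool) [-1.01 -1.71 -0.  ] shift [-0.0187 -0.0018  0.0681] j6 -2.06
```

Request:
send_rows --increments '[[[255,-0.004,0,0,-0.4,-0.7,0.3],[255,-0.005,0,0,-0.4,-0.6,0.3],[255,-0.005,-0.001,0.006,-0.2,-0.4,0],[255,-0.004,0,0.01,0,0,0],[255,-0.001,0,0.013,0,0,0],[255,0,0,0.013,0,0,0],[255,0,0,0.01,0,0,0],[255,0,0,0.005,0,0,0],[255,0,0,0,0,0,0],[255,0,0,0,0,0,0]]]'

```text
time_s: 37.25
position: [0.568, 0.0602, 0.0318]
eef_rot: [[-0.995, 0.097, -0.001], [0.097, 0.995, 0.001], [0.001, 0.001, -1.0]]
force: [-0.1, 0.7, -0.6]
finger_gap: 0.73
```

```bash
python3 -c "
from h import *
go(*dr(.028,.012),.0034,83.9)"
```

```text
t 37.25 p [0.568  0.0602 0.0318] yawY 84.43 gap 0.73 F [-0.1313  0.677  -0.5559]
turn az 0.5 tilt fix(tool) [ 0.04 -0.04  0.  ] shift [ 0.001  -0.0077  0.0284] j6 -2.06
```

Request:
send_rows --increments '[[[255,0,-0.003,0,0,0,0.3],[255,0,-0.003,0,0,0,0.2],[255,0,-0.002,0,0,0,0],[255,0,0,0.004,0,0,0],[255,0,0,0.007,0,0,0],[255,0,0,0.007,0,0,0],[255,0,0,0.004,0,0,0],[255,0,0,0.002,0,0,0],[255,0,0,0,0,0,0],[255,0,0,0,0,0,0]]]'

```text
time_s: 38.08
position: [0.5687, 0.0522, 0.0071]
eef_rot: [[-0.994, 0.106, 0.003], [0.106, 0.994, 0.002], [-0.003, 0.002, -1.0]]
force: [-0.2, 0.5, -0.9]
finger_gap: 0.729
```

```bash
python3 -c "
from h import *
go(*dr(.028,.012),.0034,83.9)"
```

```text
t 38.08 p [0.5687 0.0522 0.0071] yawY 83.91 gap 0.729 F [-0.1603  0.4871 -0.9413]
turn az 0.0 tilt fix(tool) [ 0.13  0.18 -0.  ] shift [0.0026 0.0002 0.0037] j6 -2.05
```

Request:
send_rows --increments '[[[255,0.001,0,0.001,0,0,0],[255,0.001,0,0.001,0,0,0],[255,0,0,0.001,0,0,0],[255,0,0,0.001,0,0,0],[40,0,0,0,0,0,0],[40,0,0,0,0,0,0],[40,0,0,0,0,0,0],[40,0,0,0,0,0,0],[40,0,0,0,0,0,0],[40,0,0,-0.01,0,0,0]]]'

```text
time_s: 38.92
position: [0.5666, 0.0525, 0.0129]
eef_rot: [[-0.994, 0.105, 0.003], [0.105, 0.994, 0.002], [-0.003, 0.002, -1.0]]
force: [0.0, -0.7, 0.2]
finger_gap: 0.845
```

Request:
send_rows --increments '[[[40,0,0,-0.02,0,0,0],[40,0,0,-0.03,0,0,0],[40,0,0,-0.03,0,0,0],[255,0,-0.01,-0.01,0,0,0],[255,0,-0.03,0,0,0,0],[255,0,-0.04,0,0,0,0],[255,0,-0.04,0,0,0,0],[255,0,-0.04,0,0,0,0],[255,0,-0.02,0,0,0,0],[255,0,0,0,0,0,0]]]'

```text
time_s: 39.75
position: [0.552, -0.1317, 0.1196]
eef_rot: [[-0.995, 0.096, 0.02], [0.096, 0.995, 0.001], [-0.02, 0.003, -1.0]]
force: [-0.5, -0.2, -0.5]
finger_gap: 0.393
```

```bash
python3 -c "
from h import *
o=st(); print(indr(o['position']))
im=eyes.capture('top');indrawer(.044,im);cv2.imwrite('pics/t23.png',cv2.resize(im,None,fx=1.25,fy=1.25)[:,:,::-1])
im=eyes.capture('side');cv2.imwrite('pics/s23.png',cv2.resize(im[150:260,240:390],None,fx=5,fy=5,interpolation=3)[:,:,::-1])"
```

```text
t 39.75 p [ 0.552  -0.1317  0.1196] yawY 84.47 gap 0.393 F [-0.4514 -0.1706 -0.516 ]
(np.float64(0.03352984061636705), np.float64(-0.17276649200584282))
plate in drawer frame mm [ 1.3 -2.9] yaw rel -0.3 size 180.1 163.7
```

View pics/t23.png

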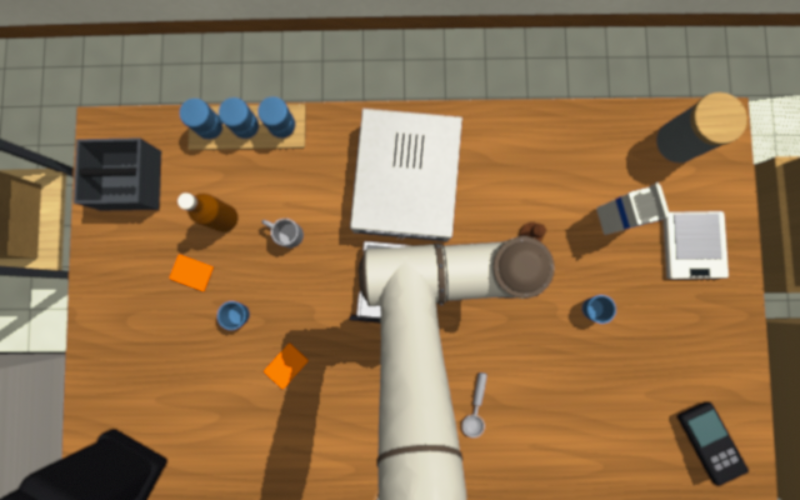

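View pics/s23.png

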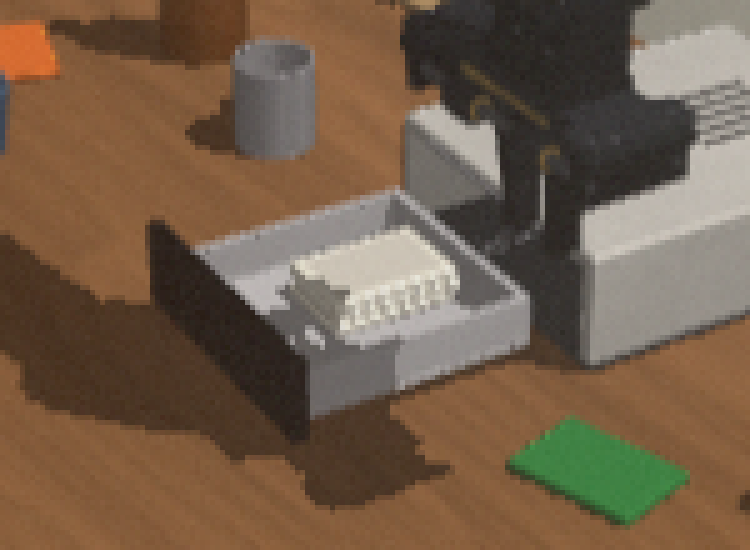

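```bash
python3 -c "
from h import *
go(*dr(.028,-.044),.05,83.9)"
```

```text
t 39.85 p [ 0.5525 -0.1292  0.1194] yawY 84.59 gap 0.306 F [0.559  0.2866 0.3649]
turn az 0.7 tilt fix(tool) [0.21 1.14 0.  ] shift [0.0058 0.1263 0.0694] j6 -1.72
```

Request:
send_rows --increments '[[[255,0.001,0.012,0,0,0.6,0.4],[255,0.001,0.025,0,0.2,0.5,0.3],[255,0.001,0.03,0,0,0,0],[255,0.001,0.025,0,0,0,0],[255,0,0.015,0,0,0,0],[255,0,0.007,0,0,0,0],[255,0,0,0,0,0,0],[255,0,0,0,0,0,0],[255,0,0,0,0,0,0],[255,0,0,0,0,0,0]]]'

```text
time_s: 40.68
position: [0.561, -0.0025, 0.1223]
eef_rot: [[-0.995, 0.098, 0.003], [0.098, 0.995, 0.001], [-0.002, 0.001, -1.0]]
force: [0.4, -0.3, 0.6]
finger_gap: 0.002
```

```bash
python3 -c "
from h import *
go(*dr(.028,-.044),.03,83.9)"
```

```text
t 40.68 p [ 0.561  -0.0025  0.1223] yawY 84.37 gap 0.002 F [ 0.3686 -0.3171  0.6347]
turn az 0.5 tilt fix(tool) [0.08 0.14 0.  ] shift [ 0.0008 -0.0006  0.0923] j6 -1.95
```

Request:
send_rows --increments '[[[255,0,0,0.008,0,0,0.3],[255,0,0,0.015,0,0,0.2],[255,0,0,0.02,0,0,0],[255,0,0,0.02,0,0,0],[255,0,0,0.015,0,0,0],[255,0,0,0.008,0,0,0],[255,0,0,0.003,0,0,0],[255,0,0,0,0,0,0],[255,0,0,0,0,0,0],[255,0,0,0,0,0,0]]]'

```text
time_s: 41.52
position: [0.5615, -0.0091, 0.0285]
eef_rot: [[-0.993, 0.119, 0.005], [0.119, 0.993, 0.001], [-0.004, 0.002, -1.0]]
force: [0.3, -0.1, -0.5]
finger_gap: 0.008
```

```bash
python3 -c "
from h import *
go(*dr(.028,-.044),-.013,83.9)
im=eyes.capture('side');cv2.imwrite('pics/s24.png',cv2.resize(im[150:260,240:390],None,fx=5,fy=5,interpolation=3)[:,:,::-1])"
```

```text
t 41.52 p [ 0.5615 -0.0091  0.0285] yawY 83.16 gap 0.008 F [ 0.2574 -0.1373 -0.5389]
turn az -0.7 tilt fix(tool) [0.09 0.25 0.  ] shift [0.002  0.0059 0.0415] j6 -1.96
```

View pics/s24.png

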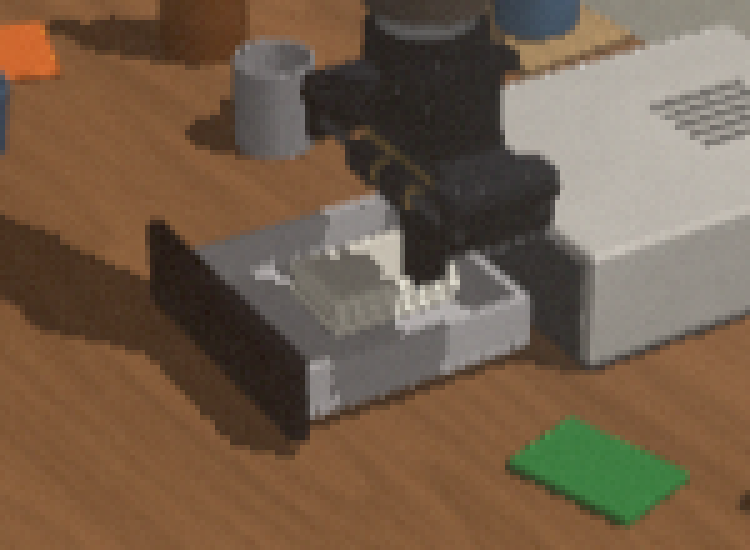

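Request:
send_rows --increments '[[[255,0.001,0.001,0.005,0,0,-0.4],[255,0.001,0.001,0.01,0,0.2,-0.3],[255,0,0,0.01,0,0,0],[255,0,0,0.008,0,0,0],[255,0,0,0.004,0,0,0],[255,0,0,0.002,0,0,0],[255,0,0,0,0,0,0],[255,0,0,0,0,0,0],[255,0,0,0,0,0,0],[255,0,0,0,0,0,0]]]'

```text
time_s: 42.4
position: [0.5614, -0.0058, -0.0129]
eef_rot: [[-0.995, 0.105, 0.005], [0.105, 0.995, 0.002], [-0.004, 0.003, -1.0]]
force: [-0.8, 0.7, -0.5]
finger_gap: 0.003
```

```bash
python3 -c "
from h import *
go(*dr(.028,-.038),-.013,83.9)
im=eyes.capture('side');cv2.imwrite('pics/s25.png',cv2.resize(im[150:260,240:390],None,fx=5,fy=5,interpolation=3)[:,:,::-1])"
```

```text
t 42.4 p [ 0.5614 -0.0058 -0.0129] yawY 83.99 gap 0.003 F [-0.7847  0.6955 -0.4726]
turn az 0.1 tilt fix(tool) [0.16 0.25 0.  ] shift [0.0015 0.0087 0.0001] j6 -1.95
```

View pics/s25.png

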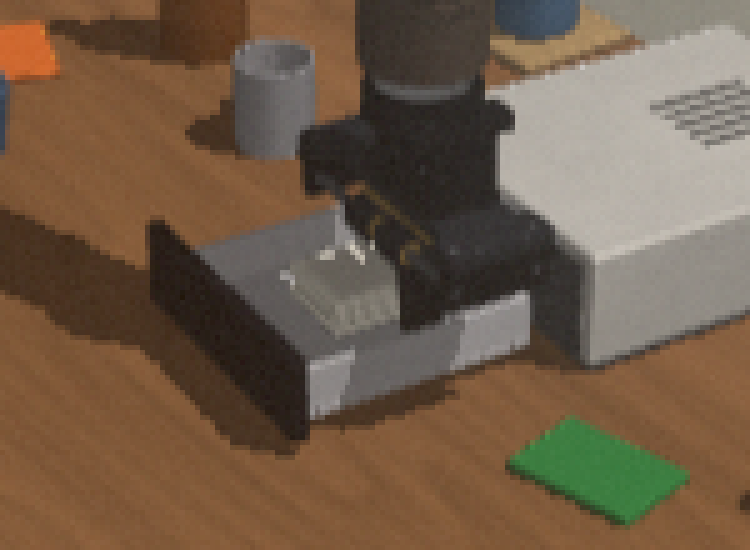

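Request:
send_rows --increments '[[[255,0,0.004,0,0,0.2,0],[255,0,0.004,0,0,0,0],[255,0,0.004,0,0,0,0],[255,0,0.004,0,0,0,0],[255,0,0.004,0,0,0,0],[255,0,0.004,0,0,0,0],[255,0,0.004,0,0,0,0],[255,0,0.003,0,0,0,0],[255,0,0.003,0,0,0,0],[255,0,0.002,0,0,0,0]]]'

```text
time_s: 43.28
position: [0.565, 0.0323, -0.0117]
eef_rot: [[-0.995, 0.104, 0.0], [0.104, 0.995, 0.001], [0.0, 0.001, -1.0]]
force: [0.1, -1.6, 1.0]
finger_gap: 0.005
```

```bash
python3 -c "
from h import *
go(*dr(.03,-.0015),-.013,83.9)
im=eyes.capture('side');cv2.imwrite('pics/s26.png',cv2.resize(im[150:260,240:390],None,fx=5,fy=5,interpolation=3)[:,:,::-1])"
```

```text
t 43.28 p [ 0.565   0.0323 -0.0117] yawY 84.01 gap 0.005 F [ 0.1161 -1.6327  0.9715]
turn az 0.1 tilt fix(tool) [ 0.05 -0.   -0.  ] shift [-0.001   0.0068  0.0013] j6 -2.02
```

View pics/s26.png

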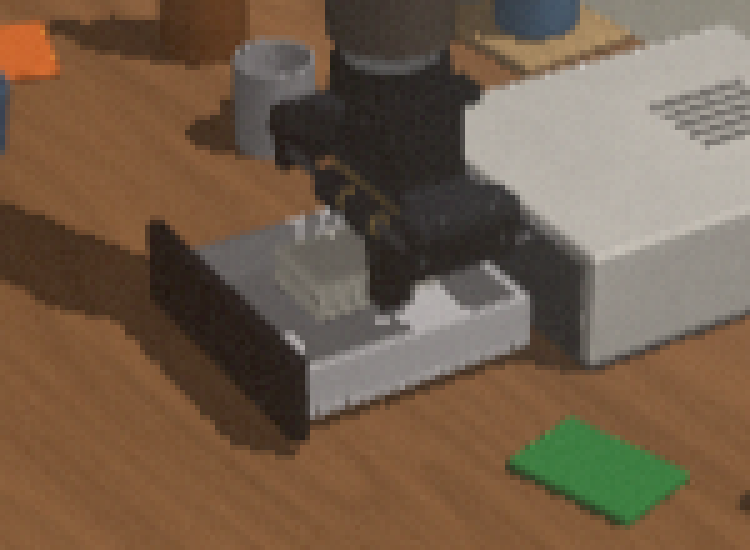

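Request:
send_rows --increments '[[[255,0,0.002,0,0,0,0],[255,0,0.002,0,0,0,0],[255,0,0.002,0,0,0,0],[255,0,0.002,0,0,0,0],[255,0,0.002,0,0,0,0],[255,0,0.002,0,0,0,0],[255,0,0.001,0,0,0,0],[255,0,0.001,0,0,0,0],[255,0,0.001,0,0,0,0],[255,0,0.001,0,0,0,0]]]'

```text
time_s: 44.17
position: [0.5656, 0.0436, -0.0116]
eef_rot: [[-0.994, 0.105, -0.005], [0.105, 0.994, -0.007], [0.004, -0.008, -1.0]]
force: [0.7, -6.7, 0.1]
finger_gap: 0.003
```

```bash
python3 -c "
from h import *
go(*dr(.03,-.0015),-.013,83.9)"
```

```text
t 44.17 p [ 0.5656  0.0436 -0.0116] yawY 83.99 gap 0.003 F [ 0.7411 -6.6781  0.0742]
turn az 0.1 tilt fix(tool) [-0.44 -0.23 -0.  ] shift [-0.0015 -0.0045  0.0014] j6 -2.05
```

Request:
send_rows --increments '[[[255,0,-0.005,0,0,0,0],[255,0,-0.005,0,-0.3,-0.2,0],[255,0,-0.002,-0.01,0,0,0],[255,0,0,-0.02,0,0,0],[255,0,0,-0.02,0,0,0],[255,0.005,0.003,-0.005,0,0,0],[255,0.015,0.01,0,0,0,0],[255,0.02,0.012,0,0,0,0],[255,0.015,0.01,0,0,0,0],[255,0.006,0.005,0,0,0,0]]]'

```text
time_s: 45.0
position: [0.5086, 0.0807, 0.0484]
eef_rot: [[-0.994, 0.11, 0.009], [0.11, 0.994, 0.006], [-0.008, 0.007, -1.0]]
force: [-0.3, -0.4, -0.7]
finger_gap: 0.001
```

```bash
python3 -c "
from h import *
go(*dr(-.042,.0455),-.013,83.9)
im=eyes.capture('side');cv2.imwrite('pics/s27.png',cv2.resize(im[150:260,240:390],None,fx=5,fy=5,interpolation=3)[:,:,::-1])
im=eyes.capture('top');cv2.imwrite('pics/t27.png',im[:,:,::-1]);indrawer(.044,im)"
```

```text
t 45.0 p [0.5086 0.0807 0.0484] yawY 83.67 gap 0.001 F [-0.2998 -0.3759 -0.6525]
turn az -0.2 tilt fix(tool) [0.38 0.45 0.  ] shift [0.0099 0.0117 0.0614] j6 -2.15
plate in drawer frame mm [45.6 46.7] yaw rel 87.3 size 67.4 63.7
```

View pics/s27.png

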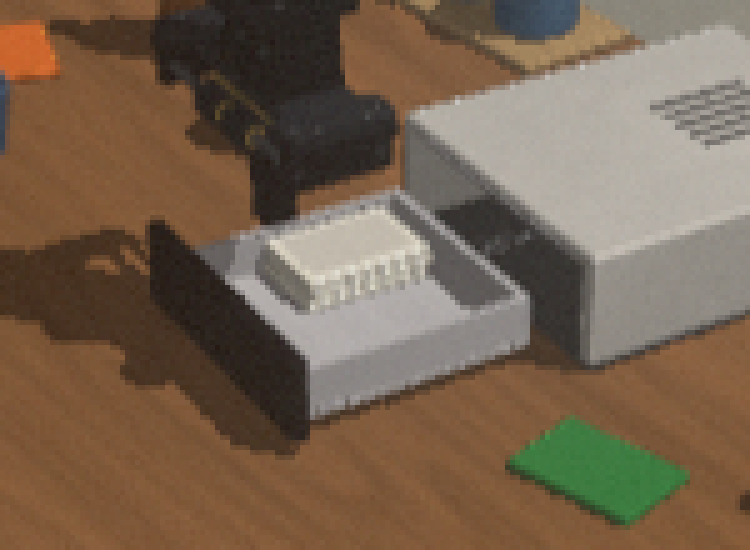

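Request:
send_rows --increments '[[[255,0.003,0.003,0,0.2,0.3,-0.1],[255,0.003,0.004,0,0.2,0.2,-0.1],[255,0.002,0.003,0.004,0,0,0],[255,0,0,0.01,0,0,0],[255,0,0,0.012,0,0,0],[255,0,0,0.012,0,0,0],[255,0,0,0.008,0,0,0],[255,0,0,0.004,0,0,0],[255,0,0,0,0,0,0],[255,0,0,0,0,0,0]]]'

```text
time_s: 45.93
position: [0.5066, 0.0926, -0.0056]
eef_rot: [[-0.994, 0.108, 0.001], [0.108, 0.994, -0.001], [-0.001, -0.001, -1.0]]
force: [-0.3, -0.7, 0.9]
finger_gap: 0.002
```

```bash
python3 -c "
from h import *
go(*dr(-.042,.0455),-.013,83.9)"
```

```text
t 45.93 p [ 0.5066  0.0926 -0.0056] yawY 83.82 gap 0.002 F [-0.2868 -0.6734  0.8956]
turn az -0.1 tilt fix(tool) [-0.05  0.05 -0.  ] shift [0.0066 0.0001 0.0074] j6 -2.18
```

Request:
send_rows --increments '[[[255,0,0,0.003,0,0,0],[255,0,0,0.003,0,0,0],[255,0,0,0.001,0,0,0],[255,-0.002,0,0,0,0,0],[255,-0.002,0,0,0,0,0],[255,-0.002,0,0,0,0,0],[255,-0.002,0,0,0,0,0],[255,-0.002,0,0,0,0,0],[255,-0.002,0,0,0,0,0],[255,-0.002,0,0,0,0,0]]]'

```text
time_s: 46.77
position: [0.5184, 0.0902, -0.012]
eef_rot: [[-0.994, 0.109, -0.005], [0.109, 0.994, -0.002], [0.005, -0.003, -1.0]]
force: [-4.8, 1.2, 3.0]
finger_gap: 0.004
```

```bash
python3 -c "
from h import *
go(*dr(-.0195,.0455),-.013,83.9)
im=eyes.capture('side');cv2.imwrite('pics/s28.png',cv2.resize(im[150:260,240:390],None,fx=5,fy=5,interpolation=3)[:,:,::-1])"
```

```text
t 46.77 p [ 0.5184  0.0902 -0.012 ] yawY 83.75 gap 0.004 F [-4.8368  1.1772  3.0106]
turn az -0.1 tilt fix(tool) [-0.15 -0.26 -0.  ] shift [-0.0039  0.0013  0.001 ] j6 -2.16
```

View pics/s28.png

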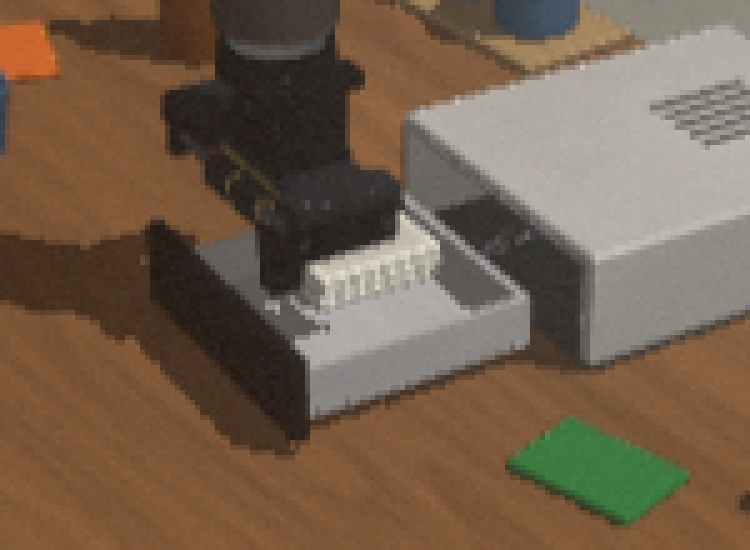

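Request:
send_rows --increments '[[[255,-0.002,0,0,0,-0.2,0],[255,-0.002,0,0,0,-0.2,0],[255,-0.002,0,0,0,-0.2,0],[255,-0.002,0,0,0,-0.2,0],[255,-0.002,0,0,0,-0.2,0],[255,-0.002,0,0,0,-0.2,0],[255,-0.002,0,0,0,-0.2,0],[255,-0.002,0,0,0,-0.2,0],[255,-0.002,0,0,0,-0.2,0],[255,-0.002,0,0,0,-0.2,0]]]'

```text
time_s: 47.65
position: [0.5296, 0.0878, -0.0122]
eef_rot: [[-0.994, 0.111, 0.014], [0.111, 0.994, -0.009], [-0.015, -0.007, -1.0]]
force: [-5.4, 2.1, 3.7]
finger_gap: 0.005
```

```bash
python3 -c "
from h import *
go(*dr(-.0195,.0455),-.013,83.9)
im=eyes.capture('side');cv2.imwrite('pics/s29.png',cv2.resize(im[150:260,240:390],None,fx=5,fy=5,interpolation=3)[:,:,::-1])"
```

```text
t 47.65 p [ 0.5296  0.0878 -0.0122] yawY 83.64 gap 0.005 F [-5.4115  2.0759  3.6609]
turn az -0.3 tilt fix(tool) [-0.41  0.84 -0.  ] shift [0.0074 0.0025 0.0008] j6 -2.18
```

View pics/s29.png

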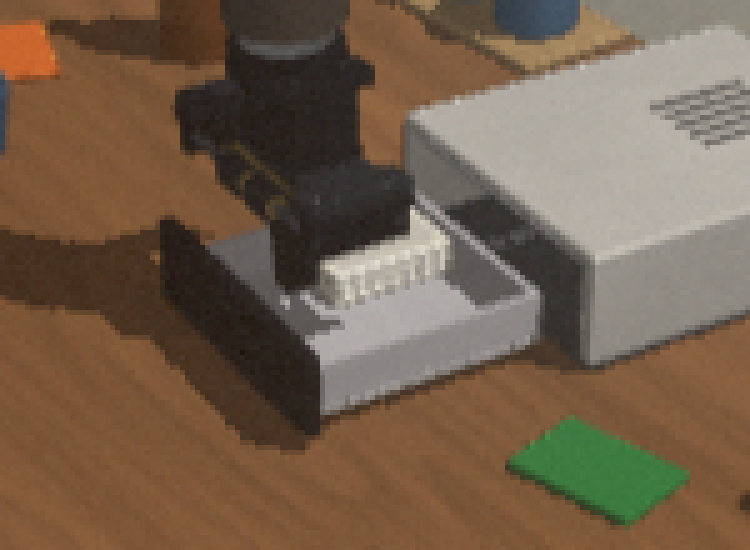

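Request:
send_rows --increments '[[[255,0.005,0,0,0,0.4,0],[255,0.006,0,0,-0.3,0.4,0],[255,0.007,0,0,0,0,0],[255,0.003,0,-0.005,0,0,0],[255,0,0,-0.015,0,0,0],[255,0,-0.01,-0.025,0,0,0],[255,0,-0.03,-0.025,0,0,0],[255,0,-0.04,-0.02,0,0,0],[255,0,-0.04,0,0,0,0],[255,0,-0.04,0,0,0,0]]]'

```text
time_s: 48.53
position: [0.4982, -0.0649, 0.0848]
eef_rot: [[-0.995, 0.094, 0.021], [0.094, 0.996, 0.0], [-0.021, 0.002, -1.0]]
force: [0.6, -0.3, -1.3]
finger_gap: 0.005
```

Request:
send_rows --increments '[[[255,0,-0.04,0,0,0,0],[255,0,-0.04,0,0,0,0],[255,0,-0.04,0,0,0,0],[255,0,-0.02,0,0,0,0],[255,0,0,0,0,0,0],[255,0,0,0,0,0,0],[255,0,0,0,0,0,0],[255,0,0,0,0,0,0],[255,0,0,0,0,0,0],[255,0,0,0,0,0,0]]]'

```text
time_s: 49.37
position: [0.4882, -0.2146, 0.0918]
eef_rot: [[-0.994, 0.096, 0.042], [0.096, 0.995, -0.004], [-0.043, 0.001, -0.999]]
force: [0.4, -1.0, 0.5]
finger_gap: 0.002
```

```bash
python3 -c "
from h import *
o=st()
im=eyes.capture('top');indrawer(.044,im);cv2.imwrite('pics/t30.png',cv2.resize(im[170:275,255:375],None,fx=6,fy=5.6,interpolation=3)[:,:,::-1])
im=eyes.capture('side');cv2.imwrite('pics/s30.png',cv2.resize(im[150:260,240:390],None,fx=5,fy=5,interpolation=3)[:,:,::-1])"
```

```text
t 49.37 p [ 0.4882 -0.2146  0.0918] yawY 84.49 gap 0.002 F [ 0.4029 -0.9898  0.5393]
plate in drawer frame mm [-30.6 -76.6] yaw rel -0.7 size 116.4 14.4
plate in drawer frame mm [34.4 42.9] yaw rel -0.6 size 96.2 68.2
```

View pics/t30.png

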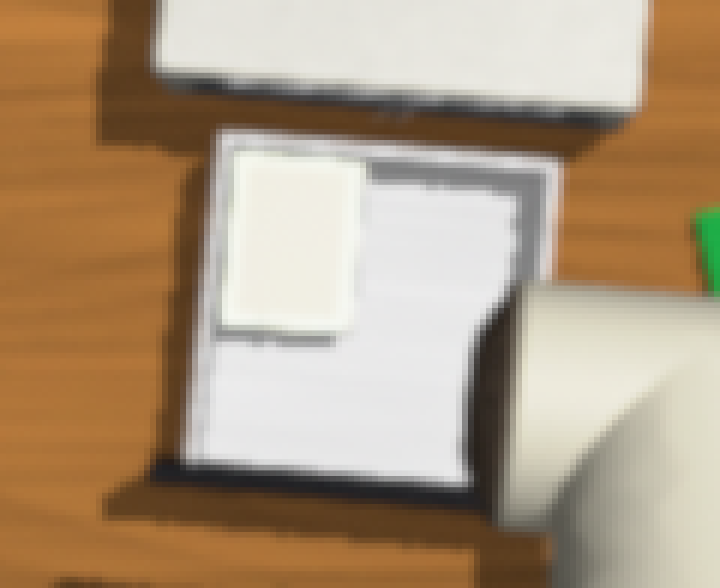

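View pics/s30.png

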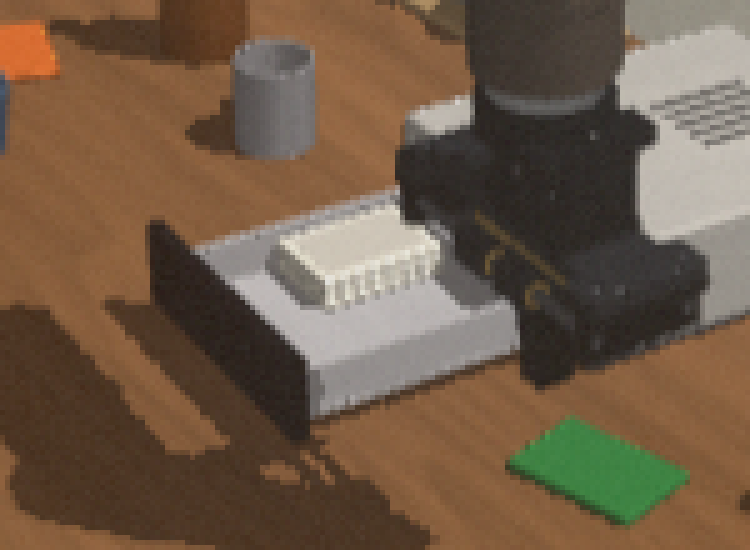

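```bash
python3 -c "
from h import *
go(*dr(.036,-.022),.05,83.9)"
```

```text
t 49.47 p [ 0.4881 -0.2147  0.0918] yawY 84.49 gap 0.006 F [1.1897 0.5391 0.3353]
turn az 0.6 tilt fix(tool) [ 0.03  2.43 -0.  ] shift [-0.0571  0.2401  0.0418] j6 -1.56
```

Request:
send_rows --increments '[[[255,-0.003,0.012,0,0,1,0.3],[255,-0.006,0.025,0,0,1,0.3],[255,-0.009,0.036,0,0,0.4,0],[255,-0.009,0.036,0,0,0,0],[255,-0.009,0.036,0,0,0,0],[255,-0.008,0.034,0,0,0,0],[255,-0.006,0.025,0,0,0,0],[255,-0.003,0.012,0,0,0,0],[255,0,0.004,0,0,0,0],[255,0,0,0,0,0,0]]]'

```text
time_s: 50.3
position: [0.5673, 0.0125, 0.0919]
eef_rot: [[-0.995, 0.102, -0.001], [0.102, 0.995, 0.0], [0.001, 0.0, -1.0]]
force: [0.1, -0.5, -0.2]
finger_gap: 0.001
```

```bash
python3 -c "
from h import *
go(*dr(.036,-.022),-.012,83.9)"
```

```text
t 50.3 p [0.5673 0.0125 0.0919] yawY 84.14 gap 0.001 F [ 0.0658 -0.4839 -0.1592]
turn az 0.2 tilt fix(tool) [ 0.02 -0.05 -0.  ] shift [-0.0025  0.0058  0.1039] j6 -1.98
```

Request:
send_rows --increments '[[[255,-0.001,0.001,0.01,0,0,0.2],[255,-0.001,0.001,0.018,0,0,0],[255,0,0,0.02,0,0,0],[255,0,0,0.02,0,0,0],[255,0,0,0.015,0,0,0],[255,0,0,0.01,0,0,0],[255,0,0,0.003,0,0,0],[255,0,0,0,0,0,0],[255,0,0,0,0,0,0],[255,0,0,0,0,0,0]]]'

```text
time_s: 51.13
position: [0.5643, 0.0024, -0.0111]
eef_rot: [[-0.993, 0.122, -0.005], [0.122, 0.993, -0.001], [0.005, -0.001, -1.0]]
force: [0.3, -0.2, -0.6]
finger_gap: 0.008
```

```bash
python3 -c "
from h import *
go(*dr(.036,-.003),-.012,83.9)"
```

```text
t 51.13 p [ 0.5643  0.0024 -0.0111] yawY 83.01 gap 0.008 F [ 0.2754 -0.2147 -0.6399]
turn az -0.9 tilt fix(tool) [-0.07 -0.28 -0.  ] shift [-0.0045  0.0352  0.0009] j6 -1.98
```

Request:
send_rows --increments '[[[255,-0.002,0.003,0,0,-0.2,-0.5],[255,-0.002,0.005,0,0,0,-0.4],[255,-0.001,0.005,0,0,0,0],[255,0,0.005,0,0,0,0],[255,0,0.005,0,0,0,0],[255,0,0.004,0,0,0,0],[255,0,0.002,0,0,0,0],[255,0,0.002,0,0,0,0],[255,0,0.002,0,0,0,0],[255,0,0.002,0,0,0,0]]]'

```text
time_s: 51.97
position: [0.5765, 0.0414, -0.0074]
eef_rot: [[-0.995, 0.103, 0.006], [0.103, 0.995, 0.001], [-0.006, 0.001, -1.0]]
force: [-0.4, -1.8, -0.2]
finger_gap: 0.004
```

```bash
python3 -c "
from h import *
go(*dr(.036,.003),-.012,83.9)"
```

```text
t 51.97 p [ 0.5765  0.0414 -0.0074] yawY 84.09 gap 0.004 F [-0.4401 -1.7754 -0.2369]
turn az 0.2 tilt fix(tool) [ 0.08  0.34 -0.  ] shift [0.0035 0.0011 0.0046] j6 -2.03
```

Request:
send_rows --increments '[[[255,0.001,-0.003,0,0,0.3,0],[255,0.001,-0.002,0.001,0,0,0.2],[255,0.001,0,0.002,0,0,0],[255,0,0,0.002,0,0,0],[255,0,0.001,0.001,0,0,0],[255,0,0.002,0,0,0,0],[255,0,0.002,0,0,0,0],[255,0,0.002,0,0,0,0],[255,0,0.002,0,0,0,0],[255,0,0.002,0,0,0,0]]]'

```text
time_s: 52.8
position: [0.5718, 0.0433, -0.0145]
eef_rot: [[-0.994, 0.107, -0.006], [0.107, 0.994, -0.005], [0.005, -0.005, -1.0]]
force: [2.7, -15.1, 0.4]
finger_gap: 0.011
```

```bash
python3 -c "
from h import *
go(*dr(.036,.003),-.012,83.9)"
```

```text
t 52.8 p [ 0.5718  0.0433 -0.0145] yawY 83.84 gap 0.011 F [  2.7165 -15.0721   0.4133]
turn az -0.1 tilt fix(tool) [-0.31 -0.3  -0.  ] shift [-0.0014 -0.0003 -0.0025] j6 -2.04
```

Request:
send_rows --increments '[[[255,0,-0.005,0,-0.3,0,0],[255,0,-0.006,0,0,-0.3,0],[255,0,-0.003,-0.01,0,0,0],[255,0,0,-0.025,0,0,0],[255,0,0,-0.035,0,0,0],[255,0,0,-0.025,0,0,0],[255,0.02,-0.02,0,0,0,0],[255,0.02,-0.03,0,0,0,0],[255,0.02,-0.03,0,0,0,0],[255,0.02,-0.03,0,0,0,0]]]'

```text
time_s: 53.63
position: [0.484, -0.0697, 0.0901]
eef_rot: [[-0.995, 0.099, 0.015], [0.099, 0.995, 0.003], [-0.015, 0.005, -1.0]]
force: [0.0, -0.4, -0.4]
finger_gap: 0.005
```

Request:
send_rows --increments '[[[255,0.02,-0.03,0,0,0,0],[255,0.02,-0.03,0,0,0,0],[255,0.02,-0.03,0,0,0,0],[255,0.01,-0.015,0,0,0,0],[255,0,0,0,0,0,0],[255,0,0,0,0,0,0],[255,0,0,0,0,0,0],[255,0,0,0,0,0,0],[255,0,0,0,0,0,0],[255,0,0,0,0,0,0]]]'

```text
time_s: 54.47
position: [0.3999, -0.1713, 0.0957]
eef_rot: [[-0.994, 0.1, 0.03], [0.101, 0.995, 0.005], [-0.03, 0.008, -1.0]]
force: [0.5, -0.0, -0.9]
finger_gap: 0.006
```

```bash
python3 -c "
from h import *
o=st()
im=eyes.capture('top');indrawer(.044,im)
crop=cv2.resize(im[185:265,275:365],None,fx=7.2,fy=7.2,interpolation=3)[:,:,::-1].copy()
def dot(P,c):
    for q in proj('top',P):
        u=(q-[275,185]+.5)*7.2; cv2.circle(crop,(int(u[0]),int(u[1])),3,c,-1)
dot([[*dr(36.5e-3+sx*.046,45.5e-3+sy*.032),.044] for sx in(1,-1) for sy in(1,-1)],(0,0,255))
dot([[*dr(sx*.0825,sy*.0775),.05] for sx in(1,-1) for sy in(1,-1)],(255,0,0))
cv2.imwrite('pics/t31.png',crop)
im=eyes.capture('side');cv2.imwrite('pics/s31.png',cv2.resize(im[150:260,240:390],None,fx=5,fy=5,interpolation=3)[:,:,::-1])"
```

```text
t 54.47 p [ 0.3999 -0.1713  0.0957] yawY 84.24 gap 0.006 F [ 0.5323 -0.0352 -0.8748]
plate in drawer frame mm [34.6 46.4] yaw rel -1.4 size 97.2 68.2
```

View pics/t31.png

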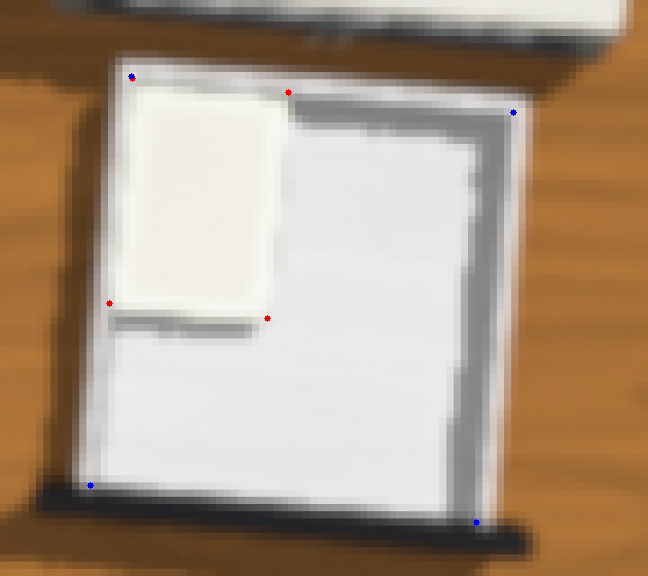

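View pics/s31.png

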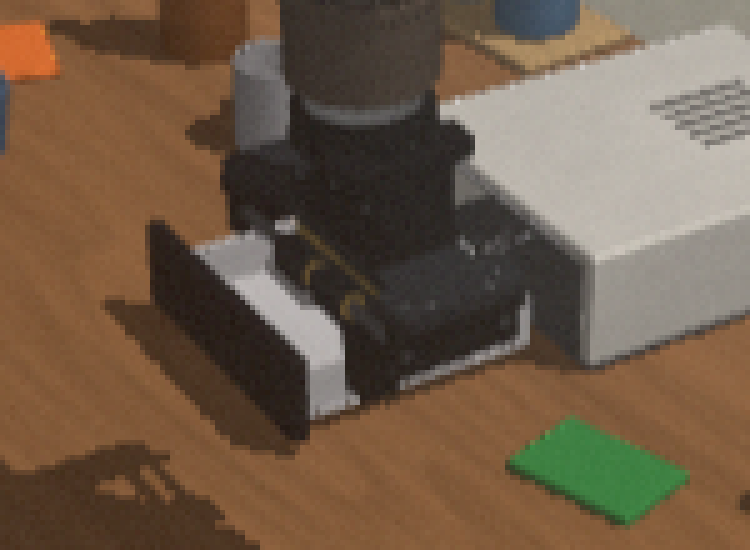

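```bash
python3 -c "
from h import *
go(*dr(-.042,.045),.06,83.9)"
```

```text
t 54.57 p [ 0.3997 -0.1713  0.0956] yawY 84.23 gap 0.009 F [ 0.4399 -0.1559 -1.2305]
turn az 0.3 tilt fix(tool) [0.48 1.68 0.  ] shift [-0.0716  0.2734  0.0356] j6 -1.63
```

Request:
send_rows --increments '[[[255,-0.003,0.012,0,0.2,0.8,0.2],[255,-0.006,0.025,0,0.2,0.8,0.1],[255,-0.01,0.037,0,0,0,0],[255,-0.01,0.037,0,0,0,0],[255,-0.01,0.037,0,0,0,0],[255,-0.01,0.037,0,0,0,0],[255,-0.009,0.033,0,0,0,0],[255,-0.006,0.024,0,0,0,0],[255,-0.003,0.012,0,0,0,0],[255,-0.001,0.004,0,0,0,0]]]'

```text
time_s: 55.4
position: [0.4997, 0.093, 0.0944]
eef_rot: [[-0.995, 0.104, -0.001], [0.104, 0.995, 0.0], [0.001, 0.0, -1.0]]
force: [0.1, -1.3, -0.7]
finger_gap: 0.004
```

```bash
python3 -c "
from h import *
go(*dr(-.042,.045),.02,83.9)"
```

```text
t 55.4 p [0.4997 0.093  0.0944] yawY 84.01 gap 0.004 F [ 0.0884 -1.322  -0.7083]
turn az 0.1 tilt fix(tool) [ 0.01 -0.08 -0.  ] shift [-0.0003 -0.      0.0744] j6 -2.18
```

Request:
send_rows --increments '[[[255,0,0,0.008,0,0,0],[255,0,0,0.016,0,0,0],[255,0,0,0.02,0,0,0],[255,0,0,0.016,0,0,0],[255,0,0,0.01,0,0,0],[255,0,0,0.004,0,0,0],[255,0,0,0,0,0,0],[255,0,0,0,0,0,0],[255,0,0,0,0,0,0],[255,0,0,0,0,0,0]]]'

```text
time_s: 56.23
position: [0.4952, 0.0848, 0.0151]
eef_rot: [[-0.994, 0.112, -0.006], [0.112, 0.994, -0.002], [0.006, -0.002, -1.0]]
force: [-0.2, 0.7, -0.5]
finger_gap: 0.0
```

```bash
python3 -c "
from h import *
go(*dr(-.042,.0435),-.013,83.9)"
```

```text
t 56.23 p [0.4952 0.0848 0.0151] yawY 83.56 gap 0.0 F [-0.225   0.7343 -0.4802]
turn az -0.3 tilt fix(tool) [-0.14 -0.36  0.  ] shift [-0.0039  0.0071  0.0281] j6 -2.17
```

Request:
send_rows --increments '[[[255,0,0.003,0.003,0,-0.2,-0.2],[255,0,0.003,0.005,0,-0.2,-0.1],[255,0,0.002,0.006,0,0,0],[255,0,0,0.006,0,0,0],[255,0,0,0.004,0,0,0],[255,0,0,0.002,0,0,0],[255,0,0,0,0,0,0],[255,0,0,0,0,0,0],[255,0,0,0,0,0,0],[255,0,0,0,0,0,0]]]'

```text
time_s: 57.07
position: [0.4975, 0.0946, -0.0122]
eef_rot: [[-0.994, 0.105, 0.005], [0.105, 0.994, -0.001], [-0.005, -0.0, -1.0]]
force: [-0.3, -0.3, -0.8]
finger_gap: 0.004
```

```bash
python3 -c "
from h import *
go(*dr(-.020,.0445),-.013,83.9)"
```

```text
t 57.07 p [ 0.4975  0.0946 -0.0122] yawY 83.96 gap 0.004 F [-0.3395 -0.3426 -0.7763]
turn az 0.1 tilt fix(tool) [-0.03  0.27  0.  ] shift [-0.0247 -0.0019  0.0008] j6 -2.19
```

Request:
send_rows --increments '[[[255,-0.002,0,0,0,0.2,0],[255,-0.003,0,0,0,0,0],[255,-0.003,0,0,0,0,0],[255,-0.003,0,0,0,0,0],[255,-0.002,0,0,0,0,0],[255,-0.002,0,0,0,0,0],[255,-0.002,0,0,0,0,0],[255,-0.002,0,0,0,0,0],[255,-0.002,0,0,0,-0.1,0],[255,-0.002,0,0,0,-0.1,0]]]'

```text
time_s: 57.9
position: [0.5211, 0.0916, -0.0117]
eef_rot: [[-0.994, 0.107, 0.001], [0.107, 0.994, -0.001], [-0.002, -0.001, -1.0]]
force: [-5.5, 3.4, 3.3]
finger_gap: 0.003
```

```bash
python3 -c "
from h import *
go(*dr(-.020,.0445),-.013,83.9)"
```

```text
t 57.9 p [ 0.5211  0.0916 -0.0117] yawY 83.87 gap 0.003 F [-5.5333  3.3547  3.2759]
turn az -0.0 tilt fix(tool) [-0.05  0.09  0.  ] shift [-0.0009 -0.0014  0.0013] j6 -2.16
```

Request:
send_rows --increments '[[[255,-0.002,0,0,0,-0.1,0],[255,-0.002,0,0,0,-0.1,0],[255,-0.002,0,0,0,-0.1,0],[255,-0.002,0,0,0,-0.1,0],[255,0,0,0,0,0,0],[255,0.003,0,0,0,0,0],[255,0.005,0,0,0,0,0],[255,0.005,0,0,0,0,0],[255,0.005,0,0,0,0,0],[255,0.003,0,-0.01,0,0,0]]]'

```text
time_s: 58.73
position: [0.498, 0.0922, -0.0039]
eef_rot: [[-0.994, 0.109, -0.008], [0.109, 0.994, -0.006], [0.008, -0.007, -1.0]]
force: [0.2, -0.2, 0.4]
finger_gap: 0.007
```

Request:
send_rows --increments '[[[255,0,0,-0.02,0,0,0],[255,0,0,-0.03,0,0,0],[255,0.005,0,-0.03,0,0,0],[255,0.02,-0.01,-0.02,0,0,0],[255,0.03,-0.012,0,0,0,0],[255,0.03,-0.012,0,0,0,0],[255,0.012,-0.006,0,0,0,0],[255,0,0,0,0,0,0],[255,0,0,0,0,0,0],[255,0,0,0,0,0,0]]]'

```text
time_s: 59.57
position: [0.3959, 0.0633, 0.1104]
eef_rot: [[-0.994, 0.106, 0.007], [0.106, 0.994, -0.0], [-0.007, 0.0, -1.0]]
force: [-0.1, -0.2, 0.3]
finger_gap: 0.005
```

```bash
python3 -c "
from h import *
go(*dr(-.13,0),.0085,83.9)
im=eyes.capture('side');cv2.imwrite('pics/s32.png',cv2.resize(im[140:260,220:380],None,fx=5,fy=5,interpolation=3)[:,:,::-1])"
```

```text
t 59.57 p [0.3959 0.0633 0.1104] yawY 83.93 gap 0.005 F [-0.0609 -0.1976  0.2695]
turn az 0.0 tilt fix(tool) [0.02 0.38 0.  ] shift [-0.0124 -0.0045  0.1019] j6 -2.25
```

View pics/s32.png

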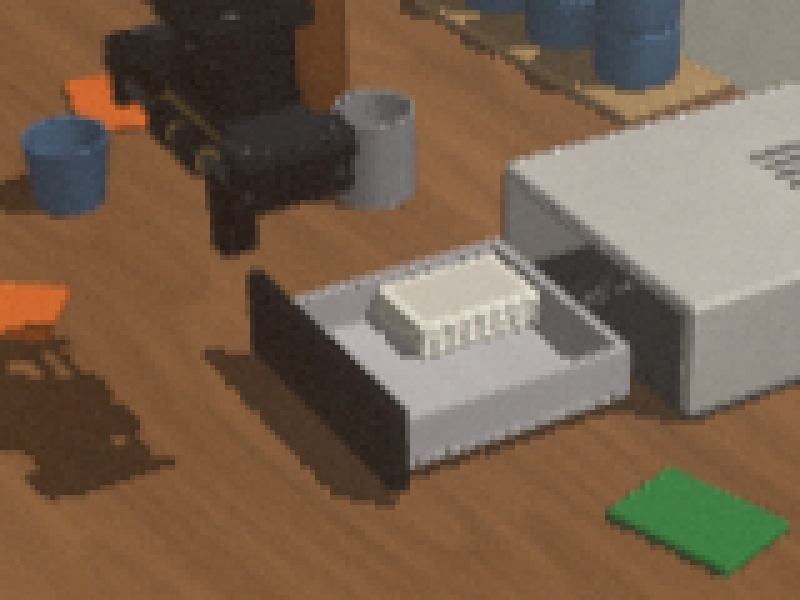

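```bash
python3 -c "
from h import *
im=eyes.capture('side')
crop=cv2.resize(im[175:225,275:355],None,fx=9,fy=9,interpolation=3)[:,:,::-1].copy()
def dot(P,c):
    for q in proj('side',P):
        u=(q-[275,175]+.5)*9; cv2.circle(crop,(int(u[0]),int(u[1])),3,c,-1)
dot([[*dr(36.5e-3+sx*.046,45.5e-3+sy*.032),z] for sx in(1,-1) for sy in(1,-1) for z in(.044,.02)],(0,0,255))
dot([[*dr(sx*.0825,sy*.0775),.05] for sx in(1,-1) for sy in(1,-1)],(255,0,0))
cv2.imwrite('pics/s33.png',crop)
im=eyes.capture('top');indrawer(.044,im);cv2.imwrite('pics/t33.png',cv2.resize(im[185:265,275:365],None,fx=7.2,fy=7.2,interpolation=3)[:,:,::-1])"
```

```text
plate in drawer frame mm [34.8 45.9] yaw rel -0.4 size 95.9 68.6
```

View pics/s33.png

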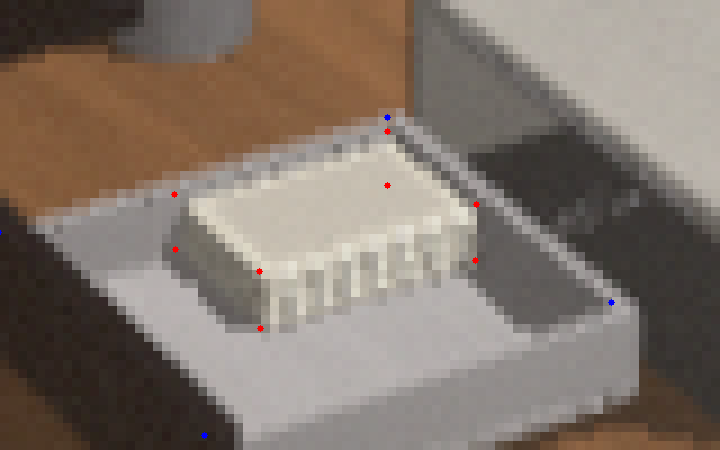

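View pics/t33.png

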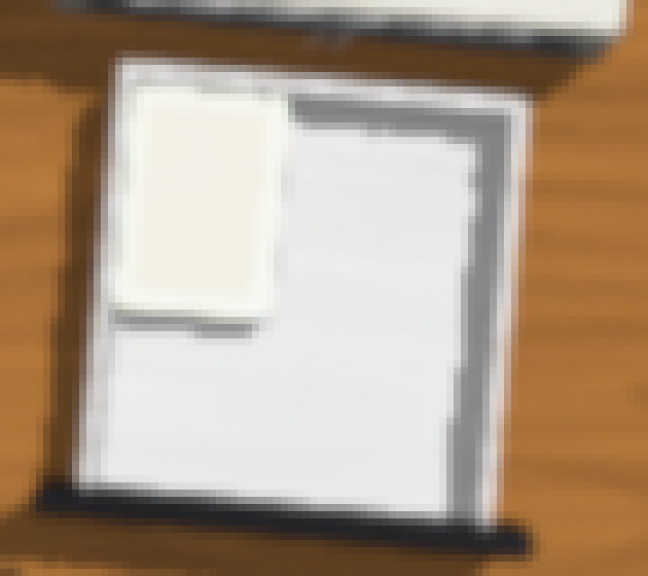

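Request:
send_rows --increments '[[[255,0,-0.001,0.01,0,0.3,0],[255,0,-0.002,0.02,0,0.1,0],[255,0,-0.001,0.022,0,0,0],[255,0,0,0.02,0,0,0],[255,0,0,0.014,0,0,0],[255,0,0,0.007,0,0,0],[255,0,0,0.003,0,0,0],[255,0,0,0,0,0,0],[255,0,0,0,0,0,0],[255,0,0,0,0,0,0]]]'

```text
time_s: 60.55
position: [0.4, 0.0598, 0.0031]
eef_rot: [[-0.994, 0.108, -0.008], [0.108, 0.994, -0.004], [0.007, -0.005, -1.0]]
force: [1.0, -0.1, 0.1]
finger_gap: 0.0
```

```bash
python3 -c "
from h import *
go(*dr(-.105,0),.0085,83.9)"
```

```text
t 60.55 p [0.4    0.0598 0.0031] yawY 83.81 gap 0.0 F [ 0.9739 -0.107   0.1276]
turn az -0.1 tilt fix(tool) [-0.27 -0.43 -0.  ] shift [-0.033  -0.0015 -0.0054] j6 -2.23
```

Request:
send_rows --increments '[[[255,-0.004,0,-0.002,-0.2,-0.3,0],[255,-0.005,0,-0.002,0,-0.1,0],[255,-0.005,0,-0.001,0,0,0],[255,-0.005,0,0,0,0,0],[255,-0.005,0,0,0,0,0],[255,-0.004,0,0,0,-0.1,0],[255,-0.004,0,0,0,-0.2,0],[255,-0.004,0,0,0,-0.3,0],[255,-0.004,0,0,0,-0.3,0],[255,-0.004,0,0,0,-0.3,0]]]'

```text
time_s: 61.38
position: [0.4413, 0.0537, 0.0096]
eef_rot: [[-0.994, 0.112, 0.011], [0.112, 0.994, -0.004], [-0.011, -0.003, -1.0]]
force: [-6.3, 3.8, 2.8]
finger_gap: 0.005
```

```bash
python3 -c "
from h import *
go(*dr(-.105,0),.0085,83.9)"
```

```text
t 61.38 p [0.4413 0.0537 0.0096] yawY 83.56 gap 0.005 F [-6.259   3.8414  2.8217]
turn az -0.3 tilt fix(tool) [-0.15  0.65 -0.  ] shift [0.0087 0.0002 0.0011] j6 -2.19
```

Request:
send_rows --increments '[[[255,-0.005,0,0,0,0.2,-0.2],[255,-0.006,0,0,0,0,-0.1],[255,-0.006,0,0,0,0,0],[255,-0.006,0,0,0,0,0],[255,-0.006,0,0,0,0,0],[255,-0.006,0,0,0,0,0],[255,-0.006,0,0,0,0,0],[255,-0.006,0,0,0,0,0],[255,-0.006,0,0,0,0,0],[255,-0.006,0,0,0,0,0]]]'

```text
time_s: 62.22
position: [0.471, 0.0412, 0.0024]
eef_rot: [[-0.992, 0.115, -0.054], [0.116, 0.993, -0.016], [0.052, -0.022, -0.998]]
force: [-7.7, 3.5, 5.4]
finger_gap: 0.007
```

```bash
python3 -c "
from h import *
o=st();print(indr(o['position']))
go(*dr(.09,0),.0085,83.9)"
```

```text
t 62.22 p [0.471  0.0412 0.0024] yawY 83.38 gap 0.007 F [-7.712   3.4644  5.3936]
(np.float64(-0.06540153592862977), np.float64(-0.009551692416973515))
t 62.22 p [0.471  0.0412 0.0024] yawY 83.38 gap 0.007 F [-7.712   3.4644  5.3936]
turn az -0.5 tilt fix(tool) [-1.27 -2.97  0.  ] shift [-0.1554  0.0096 -0.0061] j6 -2.1
```

Request:
send_rows --increments '[[[255,-0.005,0.002,-0.001,-0.4,-1.0,-0.2],[255,-0.006,0.002,-0.001,-0.3,-1.0,-0.2],[255,-0.006,0.002,-0.001,-0.3,-0.8,-0.1],[255,-0.006,0.002,-0.001,-0.3,-0.6,0],[255,-0.006,0.002,-0.001,-0.2,-0.5,0],[255,-0.006,0.002,-0.001,-0.2,-0.5,0],[255,-0.006,0.002,-0.001,-0.2,-0.5,0],[255,-0.006,0.002,-0.001,-0.2,-0.5,0],[255,-0.006,0.002,-0.001,-0.2,-0.5,0],[255,-0.006,0.002,-0.001,-0.2,-0.5,0]]]'

```text
time_s: 63.05
position: [0.4937, 0.0394, 0.0016]
eef_rot: [[-0.993, 0.119, -0.019], [0.12, 0.993, -0.011], [0.017, -0.013, -1.0]]
force: [-6.0, -0.0, 3.5]
finger_gap: -0.0
```

```bash
python3 -c "
from h import *
o=st();print(indr(o['position']))
go(*dr(.09,0),.0085,83.9)"
```

```text
t 63.05 p [0.4937 0.0394 0.0016] yawY 83.14 gap -0.0 F [-6.0393 -0.0179  3.5496]
(np.float64(-0.042630448049327536), np.float64(-0.008834222189755847))
t 63.05 p [0.4937 0.0394 0.0016] yawY 83.14 gap -0.0 F [-6.0393 -0.0179  3.5496]
turn az -0.8 tilt fix(tool) [-0.73 -1.    0.  ] shift [-0.1326  0.0088 -0.0069] j6 -2.1
```

Request:
send_rows --increments '[[[255,-0.008,0.002,-0.001,-0.2,-0.5,-0.2],[255,-0.008,0.002,-0.001,-0.2,-0.5,-0.2],[255,-0.008,0.002,-0.001,-0.2,-0.5,-0.1],[255,-0.008,0.002,-0.001,-0.2,-0.4,-0.1],[255,-0.008,0.002,-0.001,-0.1,-0.4,0],[255,-0.008,0.002,-0.001,-0.1,-0.4,0],[255,-0.008,0.002,-0.001,-0.1,-0.4,0],[255,-0.008,0.002,-0.001,-0.1,-0.4,0],[255,-0.008,0.002,-0.001,-0.1,-0.4,0],[255,-0.008,0.002,-0.001,-0.1,-0.4,0]]]'

```text
time_s: 63.88
position: [0.5321, 0.0346, 0.0018]
eef_rot: [[-0.992, 0.12, -0.034], [0.121, 0.992, -0.021], [0.031, -0.025, -0.999]]
force: [-8.2, -0.1, 6.7]
finger_gap: 0.004
```

```bash
python3 -c "
from h import *
o=st();print(indr(o['position']))
go(*dr(.09,0),.0085,83.9)
im=eyes.capture('side');cv2.imwrite('pics/s34.png',cv2.resize(im[140:260,240:400],None,fx=5,fy=5,interpolation=3)[:,:,::-1])"
```

```text
t 63.88 p [0.5321 0.0346 0.0018] yawY 83.1 gap 0.004 F [-8.183  -0.1336  6.6656]
(np.float64(-0.0038805063725602996), np.float64(-0.009569200692810488))
t 63.88 p [0.5321 0.0346 0.0018] yawY 83.1 gap 0.004 F [-8.183  -0.1336  6.6656]
turn az -0.8 tilt fix(tool) [-1.45 -1.78 -0.  ] shift [-0.0939  0.0096 -0.0067] j6 -2.07
```

View pics/s34.png

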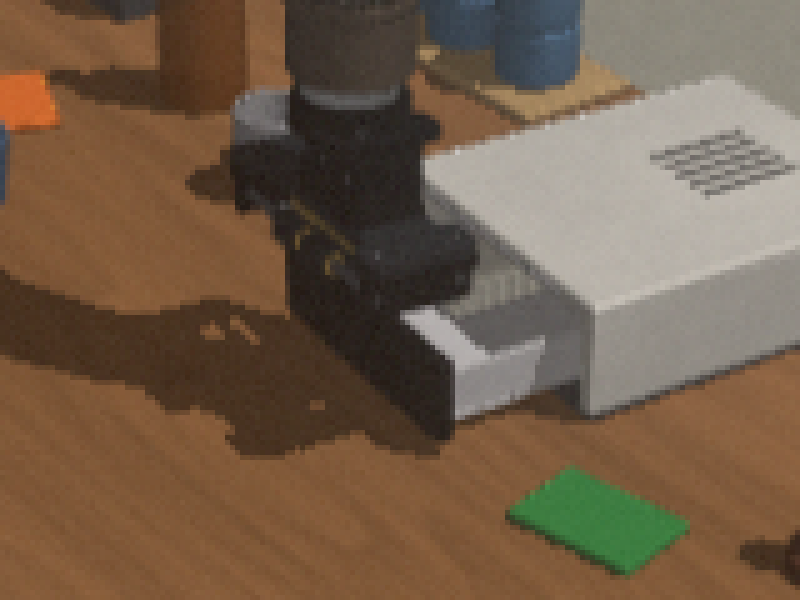

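Request:
send_rows --increments '[[[255,-0.007,0.002,-0.002,-0.4,-0.7,-0.2],[255,-0.007,0.002,-0.002,-0.4,-0.7,-0.2],[255,-0.007,0.002,-0.002,-0.3,-0.6,-0.1],[255,-0.007,0.002,-0.002,-0.3,-0.6,-0.1],[255,-0.007,0.002,-0.001,-0.2,-0.5,0],[255,-0.007,0.002,-0.001,-0.2,-0.5,0],[255,-0.007,0.002,-0.001,-0.2,-0.5,0],[255,-0.007,0.002,-0.001,-0.2,-0.5,0],[255,-0.007,0.002,-0.001,-0.2,-0.5,0],[255,-0.007,0.002,-0.001,-0.2,-0.5,0]]]'

```text
time_s: 64.77
position: [0.5594, 0.0327, 0.0009]
eef_rot: [[-0.992, 0.123, -0.028], [0.123, 0.992, -0.01], [0.027, -0.014, -1.0]]
force: [-7.2, -0.7, 5.2]
finger_gap: 0.005
```

```bash
python3 -c "
from h import *
o=st();print(indr(o['position']))
go(*dr(.09,0),.0085,83.9)"
```

```text
t 64.77 p [0.5594 0.0327 0.0009] yawY 82.96 gap 0.005 F [-7.1843 -0.7076  5.1986]
(np.float64(0.023441548974690574), np.float64(-0.008582389897653362))
t 64.77 p [0.5594 0.0327 0.0009] yawY 82.96 gap 0.005 F [-7.1843 -0.7076  5.1986]
turn az -0.9 tilt fix(tool) [-0.78 -1.55  0.  ] shift [-0.0666  0.0086 -0.0076] j6 -2.04
```

Request:
send_rows --increments '[[[255,-0.008,0.002,-0.003,-0.3,-0.7,-0.2],[255,-0.008,0.002,-0.003,-0.3,-0.7,-0.2],[255,-0.008,0.002,-0.003,-0.2,-0.6,-0.2],[255,-0.008,0.002,-0.002,-0.2,-0.6,-0.1],[255,-0.008,0.002,-0.002,-0.2,-0.5,0],[255,-0.008,0.002,-0.002,-0.2,-0.5,0],[255,-0.008,0.002,-0.002,-0.2,-0.5,0],[255,-0.008,0.002,-0.002,-0.2,-0.5,0],[255,-0.008,0.002,-0.002,-0.2,-0.5,0],[255,-0.008,0.002,-0.002,-0.2,-0.5,0]]]'

```text
time_s: 65.6
position: [0.5871, 0.0299, 0.0016]
eef_rot: [[-0.991, 0.126, -0.046], [0.126, 0.992, -0.005], [0.045, -0.01, -0.999]]
force: [-8.3, -0.5, 2.4]
finger_gap: 0.002
```

```bash
python3 -c "
from h import *
o=st();print(indr(o['position']))
go(*dr(.09,0),.0085,83.9)"
```

```text
t 65.6 p [0.5871 0.0299 0.0016] yawY 82.76 gap 0.002 F [-8.291  -0.5191  2.3879]
(np.float64(0.051269264730586024), np.float64(-0.008371810852860219))
t 65.6 p [0.5871 0.0299 0.0016] yawY 82.76 gap 0.002 F [-8.291  -0.5191  2.3879]
turn az -1.1 tilt fix(tool) [-0.59 -2.56 -0.  ] shift [-0.0387  0.0084 -0.0069] j6 -2.01
```

Request:
send_rows --increments '[[[255,-0.008,0.002,-0.003,-0.3,-1.2,-0.3],[255,-0.008,0.002,-0.003,-0.3,-1.2,-0.3],[255,-0.008,0.002,-0.003,-0.2,-1.0,-0.2],[255,-0.008,0.002,-0.002,-0.2,-1.0,-0.2],[255,-0.008,0.002,-0.002,-0.1,-0.8,0],[255,-0.008,0.002,-0.002,-0.1,-0.8,0],[255,-0.008,0.002,-0.002,-0.1,-0.8,0],[255,-0.008,0.002,-0.002,-0.1,-0.8,0],[255,-0.008,0.002,-0.002,-0.1,-0.8,0],[255,-0.008,0.002,-0.002,-0.1,-0.8,0]]]'

```text
time_s: 66.43
position: [0.6145, 0.0265, 0.0012]
eef_rot: [[-0.992, 0.124, -0.002], [0.124, 0.992, -0.019], [-0.001, -0.019, -1.0]]
force: [-8.3, 0.2, 2.7]
finger_gap: 0.007
```

```bash
python3 -c "
from h import *
o=st();print(indr(o['position']))
go(*dr(.1,0),.0085,83.9)"
```

```text
t 66.43 p [0.6145 0.0265 0.0012] yawY 82.85 gap 0.007 F [-8.3002  0.18    2.6721]
(np.float64(0.07889845396875517), np.float64(-0.00890178618960815))
t 66.43 p [0.6145 0.0265 0.0012] yawY 82.85 gap 0.007 F [-8.3002  0.18    2.6721]
turn az -1.0 tilt fix(tool) [-1.07  0.04 -0.  ] shift [-0.0211  0.0089 -0.0073] j6 -2.03
```

Request:
send_rows --increments '[[[255,-0.008,0.002,-0.002,-0.4,-0.6,-0.2],[255,-0.008,0.002,-0.002,-0.4,-0.6,-0.2],[255,-0.008,0.002,-0.002,-0.2,-0.6,-0.2],[255,-0.008,0.002,-0.001,-0.1,-0.6,0],[255,-0.008,0.001,-0.001,-0.1,-0.6,0],[255,-0.008,0.001,-0.001,-0.1,-0.6,0],[255,-0.008,0.001,-0.001,-0.1,-0.6,0],[255,-0.008,0.001,-0.001,-0.1,-0.8,0],[255,-0.008,0.001,-0.001,0,-0.8,0],[255,-0.008,0.001,-0.001,0,-0.8,0]]]'

```text
time_s: 67.27
position: [0.6326, 0.0238, 0.0005]
eef_rot: [[-0.992, 0.124, -0.019], [0.124, 0.992, -0.024], [0.016, -0.027, -1.0]]
force: [-16.8, 4.1, 12.4]
finger_gap: 0.003
```

```bash
python3 -c "
from h import *
o=st();print(indr(o['position']))
go(*dr(.1,0),.0085,83.9)
im=eyes.capture('side');cv2.imwrite('pics/s35.png',cv2.resize(im[120:240,260:400],None,fx=5,fy=5,interpolation=3)[:,:,::-1])"
```

```text
t 67.27 p [0.6326 0.0238 0.0005] yawY 82.9 gap 0.003 F [-16.7979   4.1404  12.3839]
(np.float64(0.09715250530081904), np.float64(-0.009612351496502542))
t 67.27 p [0.6326 0.0238 0.0005] yawY 82.9 gap 0.003 F [-16.7979   4.1404  12.3839]
turn az -1.0 tilt fix(tool) [-1.52 -0.89  0.  ] shift [-0.0028  0.0096 -0.008 ] j6 -2.01
```

View pics/s35.png

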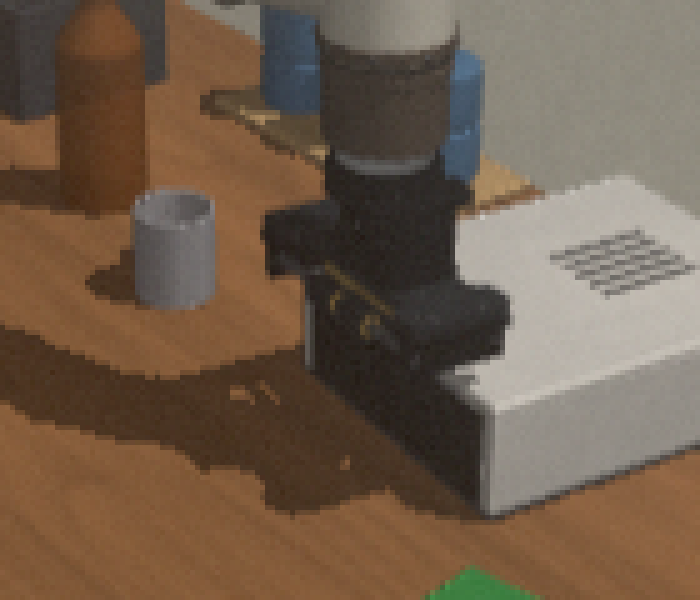

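Request:
send_rows --increments '[[[255,-0.009,0.001,-0.001,-0.2,-0.8,0],[255,-0.009,0.001,-0.001,-0.2,-0.8,0],[255,-0.009,0.001,-0.001,-0.1,-0.8,0],[255,0.003,0,0,0,0,0],[255,0.006,0,0,0,0,0],[255,0.007,0,0,0,0,0],[255,0.008,0,0,0,0,0],[255,0.01,0,0,0,0,0],[255,0.01,0,0,0,0,0],[255,0.01,0,0,0,0,0]]]'

```text
time_s: 68.15
position: [0.5748, 0.0301, 0.0011]
eef_rot: [[-0.991, 0.126, -0.034], [0.127, 0.992, -0.027], [0.03, -0.031, -0.999]]
force: [-0.5, 0.7, 0.0]
finger_gap: -0.002
```

```bash
python3 -c "
from h import *
o=st();print(indr(o['position']))
im=eyes.capture('side');cv2.imwrite('pics/s36.png',cv2.resize(im[120:240,260:400],None,fx=5,fy=5,interpolation=3)[:,:,::-1])"
```

```text
t 68.15 p [0.5748 0.0301 0.0011] yawY 82.77 gap -0.002 F [-0.5195  0.6973  0.0027]
(np.float64(0.03902833993681003), np.float64(-0.009466842211141665))
```

View pics/s36.png

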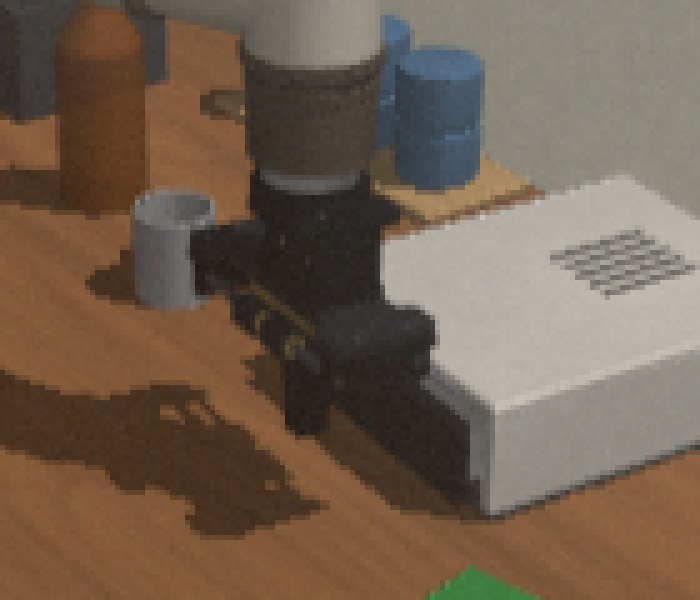

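Request:
send_rows --increments '[[[255,0.02,0,-0.01,0,0,0],[255,0.02,0,-0.03,0,0,0],[255,0.01,0,-0.04,0,0,0],[255,0,0,-0.04,-0.5,-0.5,0],[255,0,-0.03,-0.02,-0.5,-0.5,0],[255,0,-0.04,0,0,0,0],[255,0,-0.04,0,0,0,0],[255,0,-0.04,0,0,0,0],[255,0,-0.04,0,0,0,0],[255,0,-0.02,0,0,0,0]]]'

```text
time_s: 69.03
position: [0.5049, -0.1733, 0.1557]
eef_rot: [[-0.993, 0.114, 0.002], [0.114, 0.993, -0.016], [-0.003, -0.015, -1.0]]
force: [-0.3, -0.7, 0.0]
finger_gap: 0.005
```

Request:
send_rows --increments '[[[255,0,0,0,0,0,0],[255,0,0,0,0,0,0],[255,0,0,0,0,0,0],[255,0,0,0,0,0,0],[255,0,0,0,0,0,0],[255,0,0,0,0,0,0],[255,0,0,0,0,0,0],[255,0,0,0,0,0,0],[255,0,0,0,0,0,0],[255,0,0,0,0,0,0]]]'

```text
time_s: 69.87
position: [0.5061, -0.1733, 0.1557]
eef_rot: [[-0.993, 0.115, 0.005], [0.115, 0.993, -0.016], [-0.006, -0.016, -1.0]]
force: [-0.0, 0.4, 0.7]
finger_gap: 0.008
```

```bash
python3 -c "
from h import *
o=st()
im=eyes.capture('side');cv2.imwrite('pics/s37.png',im[:,:,::-1])
im=eyes.capture('top');cv2.imwrite('pics/t37.png',im[:,:,::-1])
for d in spotter.pinpoint('drawer_front','top')[:1]: print(d,w('top',d['centre'],.045))"
```

```text
t 69.87 p [ 0.5061 -0.1733  0.1557] yawY 83.4 gap 0.008 F [-0.0363  0.4397  0.7333]
{'centre': [318.6, 192.2], 'conf': 0.62} [[0.6354 0.0365 0.045 ]]
```

View pics/s37.png

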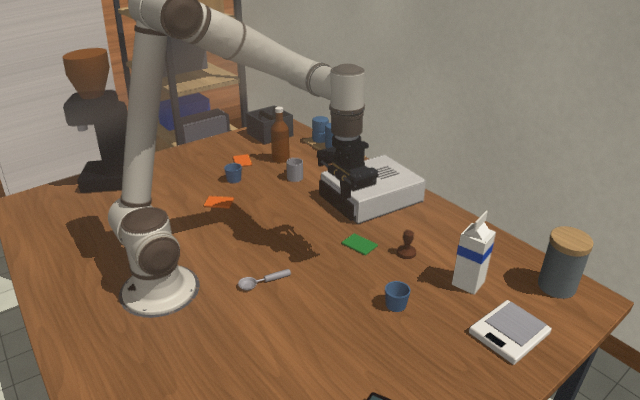

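View pics/t37.png

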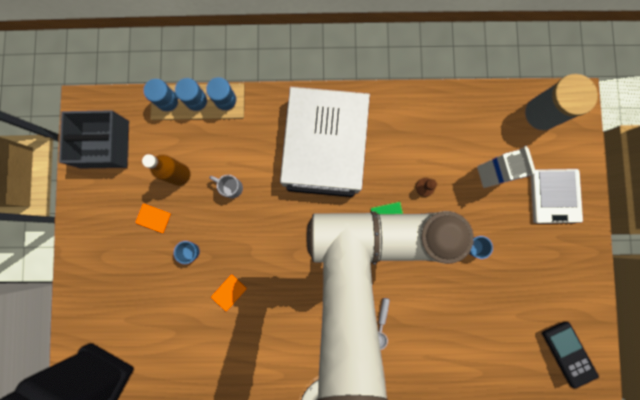

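```bash
python3 -c "
from h import *
print(robot.close_job())"
```

```text
the job is handed in; nothing more can be done
None
```

The plate warmer is loaded and shut, and I handed the job in at about 70 s; it reported no verdict.

**What I did:** I pushed the drawer front to its end stop and it sprang fully open. I put the three off-white plates (all I could find in both cameras) in one stack. I tapped the stack against the left wall, then the back wall, then left and back once more. Then I pushed the drawer in to the end stop and let go.

**Final checks:**
- **Stack:** just before closing, the top camera put its centre at about (34.8, 45.9) mm in the drawer frame and 0.4° off parallel. The snug position is (36.5, 45.5) mm, so this is inside the 4 mm tolerance.
- **Drawer:** its front reads x = 0.635 m, against 0.637 m when held shut at the start, so the catch appears to hold.
- **Everything else:** no off-white plate is left on the counter. The cups, jug and tamper look unmoved, and the arm is clear.

**What went wrong or could not be checked:**
- **Height reading:** the reported TCP height was about 36 mm too low compared with the pictures and a touch on the counter. My first push passed over the housing; I corrected for the offset from then on.
- **Knocked plate:** one plate was shifted about 4 cm during the run, so I measured it again before picking it up.
- **After closing:** the stack cannot be seen inside the shut drawer, so its final position is inferred from the picture taken just before.

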